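Close the kitchen transom flap with the hook pole

TASK

Take the hook pole from its sloping cradle, put its hook down through the brass ring eye on the open transom flap and ease the flap fully shut with it, without slamming it and without touching the flap with hand or arm. Then unhook, leave the flap shut and lay the pole back in both saddles of its cradle, as it lay at first. Leave the canister, mug and oil bottle alone.

Things in the scene. Friction and masses are not known exactly. Their poses are not given: they have to be found in the camera images.
- transom: Wooden transom unit standing fixed on the counter: plinth 140 x 340 x 20 mm, solid lower panel up to 150 mm high, two stiles 30 mm wide (inner faces 250 mm apart), head rail (30 mm deep) from 383 to 413 mm height; frame 50 mm deep. Origin: on the counter, under the middle of the frame. x points away from the robot through the window, y along the width, z up.
- hinge_line (a point): Middle of the flap's horizontal hinge line, 152 mm above the counter, straight above the transom's origin; the hinge runs along the transom's y. Axes as the transom's.
- flap (a joint): Angle (rad) of the glazed wooden flap (250 wide, 217 high, 16 mm thick, 0.45 kg), hinged on its lower edge: 0 = shut, upright in the frame against its stop; positive = its top leans away from the robot (starts 0.42 to 0.65, at most 0.85). A stiff hinge holds it at any angle; 3 to 7 N at the eye moves it. No catch: brought to 0 it stays.
- eye (a point): Centre of the brass ring eye on the robot's side of the flap, 120 mm up the flap from the hinge line, 32 mm in front of its mid-plane. 6 mm wire, inner diameter 34 mm; it sticks out square from the face, so its hole runs along the flap's height. Axes turn with the flap: z up the flap, y along the width, x through the flap, away from the robot. 272 mm high when shut.
- pole: Loose hook pole, 0.16 kg: 14 mm square aluminium bar from 140 mm behind to 200 mm ahead of its origin, which lies on its axis amid a black rubber grip (24 mm square, 46 long, between 38 mm square flanges), near the centre of mass. x: along the bar to the hook; y: sideways; z: square to both, away from the hook finger's side. Pinch the grip on its two y faces, tool square to the bar.
- hook_bend (a point): Where the brass hook finger meets the bar's axis: 200 mm ahead of the pole's origin. Axes as the pole's.
- hook_mid (a point): On the hook finger's axis, 30 mm below the bend and 20 mm above the tip.
- hook_tip (a point): Free end of the hook finger (8 mm thick, 50 mm from the bend, round end 4 mm beyond this point). The finger bends back at 60 degrees to the bar, so that it hangs straight down when the bar rises at 30 degrees to its hook end. In the pole's frame: 175 mm ahead, 43 mm to -z.
- cradle: Fixed wooden cradle, base 310 x 85 x 14 mm, left or right of the transom. Two saddles (20 mm wide, flaring to 40, rising 15 mm above the bar's axis) 100 mm either side of the grip and a heel stop carry the pole sloping 30 degrees, hook end up, finger down. Origin: on the counter under the grip. x: level, towards the hook end; z up.
- rest (a point): Where the pole's origin lies when it rests in the cradle: 130 mm above the cradle's origin. Axes as the cradle's (level).
- canister: Loose white ceramic canister, 90 mm across, 130 mm high; bystander, on the other side from the cradle. Origin under its centre.
- mug: Loose blue mug, 76 mm across, 85 mm high; bystander in front of the transom. Origin under its centre.
- oil: Loose green oil bottle, 60 mm across, 170 mm high; bystander beside the transom, farther away. Origin under its centre.

How it is judged:
By the outcome, as a careful person would: the job done as asked, in the order asked, and still so for the second after the job is handed in, with the robot touching nothing.
It also fails if it takes over 70 s, if anything falls off the work surface, if the arm or the gripper's body presses on something with over 40 N, if the wrist force passes 120 N, or if a joint passes its speed limit or range.

ROBOT

A 7-joint arm with a two-finger parallel gripper is mounted at the origin on the work surface. World frame = base frame: x ahead of the robot, y to its left, z up, the work surface at z = 0. Lengths are in m, angles in rad, forces in N, time in s.
With the tool pointing down it reaches from about 0.4 to 0.9 m from the base axis. Payload 5.5 kg.
Tool frame: the origin (TCP) lies between the finger pads; the fingertips stand 22 mm ahead of it and the grasp point (between the pads) lies 3 mm ahead of it; z points along the fingers, y is the line along which they close (so a half turn about z gives the same grasp; the last joint's range is limited). The gripper opens to 92 mm and grips with 3 to 60 N. Pads are 19 mm wide; open, the fingers measure 130 mm over their backs; the gripper's body (75 mm by 190 mm) begins 47 mm behind the grasp point.
Start: joints at [-0.849, 0.501, -0.427, 1.55, 0.221, 1.138, -0.21], TCP at [0.288, 0.583, 0.249] pointing down, gripper open.
Joint ranges: [-2.88, 2.88], [-0.31, 2.03], [-1.54, 1.56], [0.2, 2.42], [-1.41, 4.55], [0.19, 2.02], [-2.57, 2.57]. Speed limits (rad/s): [2.57, 2.57, 3.14, 3.14, 3.14, 3.14, 3.14].

INTERFACE

Orientations are given as a 3x3 rotation matrix whose columns are the frame's x, y, z axes.
In Python, from station import env gives the robot as it stands.
- The arm moves only by the tool play_rows, never from a script. Its argument "series" is a list of rows, each an object of numbers: "dx", "dy", "dz": the shift along the tool's x, y, z in m; "ax", "ay", "az": the turn, a rotation vector about the tool's x, y, z in degrees; "jaw": the closure, from 0 (fully open) to 1 (shut). In form: [{"dx": .., "dy": .., "dz": .., "ax": .., "ay": .., "az": .., "jaw": ..}, ...]. A call has 1 to 12 rows; each row shifts and turns the commanded pose from where the row before left it, along the tool's axes as they then stand; what a row does not reach is not made up. A row lasts 1/12 s, in which the tool goes at most 41.7 mm and 7.16 degrees, less where a joint would pass 70% of its speed; a pose out of reach is approached as far as the arm can. A call is refused whole if a number of a shift passes 0.0417 or a number of a turn 7.16, either way. A call with a gripper value outside its range is refused whole. The fingers move at their own pace and stop on an object; "newtons" is the grip in N (left out, the last holds). Time passes only in rows, so rows that do not move let the fingers close. It gives the time, the measured TCP pose, the force, the opening and the grip force at its end, in the units of the state.
- env.get_obs(): the state, without advancing time (a new reading comes with each control period).
- env.snapshot(name): name is "side" or "top" or "wrist"; returns (picture, depth): 400x640x3 uint8, red, green, blue; 400x640 float32, m along the optical axis (not along the pixel's ray), 0 where there is no reading.
- env.camera_model(name): a dict with "mtx" (3x3 intrinsics, pixels), "dist_coeffs" ([k1, k2, p1, p2, k3] as OpenCV has them; the pictures are not rectified), "T" (4x4, takes a point from camera to world coordinates). Camera axes: x right, y down, z forward; pixel columns grow to the right and rows downward; lengths in m; the calibration is good to about 2 mm. A picture is of the moment at which its call begins: read the wrist's pose just before it. camera_model takes no time and is no camera call; for the wrist camera it gives the pose at the moment of the call.
- env.sign_off(): hands the job in; it is judged then, once.
The state is a dict: "time_s": time; "qpos": joint angles; "qvel": joint speeds; "tau": joint torques, N m; "tcp_pos": TCP position; "tcp_rot": TCP orientation; "contact_force": force on the tool from outside, world axes, zero at the start; "ft_torque": the same for the moment, N m; "finger_gap": opening from 0.0 (shut) to 1.0 (fully open); "finger_force": force on a finger pad.
Only numpy, scipy, OpenCV 4.12 (cv2) and the standard library are available. Lean on these libraries where they do the work, as an engineer would, in place of code of your own. Each camera call takes 0.05 s, during which the arm holds its last target. There are 200 camera calls.

## Working session

There is one attempt and no reset: what is moved stays moved. The work goes in short steps, Python scripts to look and compute and a tool call to move; the robot and the scene stay as the last step left them, time stands still between calls to the robot, and variables do not carry over. Pictures are saved under pics/ and viewed, at most 10 in all, crops included, and the job is handed in when it is done.

Besides the shell and the picture viewer there is one more tool, called after "Call:" as a command line: name --argument value ..., lists and objects as JSON in quotes. play_rows: Moves the arm, as the interface text tells. Its arguments: {"type":"object","properties":{"series":{"type":"array","items":{"type":"object","properties":{"dx":{"type":"number"},"dy":{"type":"number"},"dz":{"type":"number"},"ax":{"type":"number"},"ay":{"type":"number"},"az":{"type":"number"},"jaw":{"type":"number"}}}},"newtons":{"type":"number"}},"required":["series"]}

```bash
mkdir -p pics; ls
python3 - <<'E'
from station import env
import cv2,numpy as np
for n in("side","top"):
    p,d=env.snapshot(n);cv2.imwrite(f"pics/{n}0.png",p[:,:,::-1]);np.save(f"pics/{n}0d.npy",d)
    m=env.camera_model(n);print(n,np.round(m["T"],3).tolist(),np.round(m["mtx"],1).tolist(),m["dist_coeffs"],(d>0).mean())
o=env.get_obs();print(o)
E
```

```text
pics
side [[0.386, 0.783, -0.488, 1.151], [0.922, -0.32, 0.216, -0.241], [0.013, -0.534, -0.846, 1.109], [0.0, 0.0, 0.0, 1.0]] [[415.4, 0.0, 321.8], [0.0, 415.4, 207.8], [0.0, 0.0, 1.0]] [0.00824016 0.         0.         0.         0.        ] 0.99598828125
top [[-0.027, -0.997, 0.076, 0.466], [-1.0, 0.026, -0.013, 0.028], [0.011, -0.076, -0.997, 1.573], [0.0, 0.0, 0.0, 1.0]] [[517.2, 0.0, 319.4], [0.0, 517.2, 205.5], [0.0, 0.0, 1.0]] [-0.08815889  0.          0.          0.          0.        ] 0.99598828125
{'time_s': 0.1, 'qpos': array([-0.8487942 ,  0.5017539 , -0.42678929,  1.5513545 ,  0.22079608,
        1.13828047, -0.21026866]), 'qvel': array([-0.00013894, -0.002148  ,  0.00093788, -0.00317513, -0.00234355,
        0.00017901, -0.00098052]), 'tau': array([-1.07468711e-02, -5.67882335e+01, -5.83832189e+00, -2.79913956e+01,
       -6.89658383e-02,  2.40691204e-02,  2.36870807e-05]), 'tcp_pos': array([0.28764927, 0.58222614, 0.24777677]), 'tcp_rot': array([[-8.96611896e-01,  4.42816470e-01, -8.25986117e-04],
       [ 4.42817237e-01,  8.96610577e-01, -1.53869068e-03],
       [ 5.92303123e-05, -1.74536926e-03, -9.99998475e-01]]), 'contact_force': array([-0.81171974, -0.52701433,  0.5899684 ]), 'ft_torque': array([ 0.00133182, -0.03283211, -0.02901284]), 'finger_force': 0.0, 'finger_gap': 0.9997839269746568}
```

View pics/side0.png

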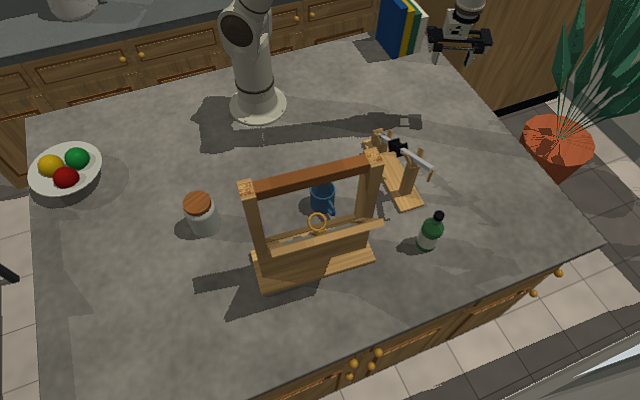

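View pics/top0.png

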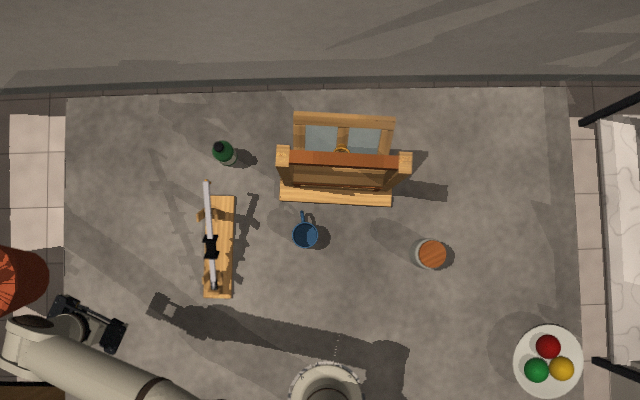

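The side view shows the eye ring at about (317,222) and the grip at (396,147). In the top view the head rail is around (343,160), the grip at (211,247), the hook end at (206,182), and the mug at (305,235). The cradle is left of the transom.

```bash
cat > h.py <<'E'
import cv2,numpy as np
from station import env
def cloud(n,p,d,m=None):
    m=m or env.camera_model(n);h,w=d.shape
    uv=np.stack(np.meshgrid(np.arange(w),np.arange(h)),-1).reshape(-1,1,2).astype(float)
    r=cv2.undistortPoints(uv,np.array(m["mtx"]),np.array(m["dist_coeffs"])).reshape(h,w,2)
    P=np.dstack([r*d[...,None],d]);T=np.array(m["T"])
    return P@T[:3,:3].T+T[:3,3]
def rect(X):
    (c,s,a)=cv2.minAreaRect(X[:,:2].astype(np.float32));return np.round(c,4),np.round(s,4),round(a,2)
E
python3 - <<'E'
from h import *
C={}
for n in("top","side"):
    p=cv2.imread(f"pics/{n}0.png");d=np.load(f"pics/{n}0d.npy");X=cloud(n,p,d);hsv=cv2.cvtColor(p,cv2.COLOR_BGR2HSV)
    x,y,z=X[...,0],X[...,1],X[...,2];C[n]=X
    print(n,"counter z",np.median(z[(z<.03)&(z>-.03)]))
    reg=(x>.3)&(x<1)&(abs(y)<.45)
    k=reg&(z>.395)&(z<.43)&(x>.5)&(y<.2); Q=X[k]; print("head",k.sum(),rect(Q),np.median(Q[:,2]))
    k=reg&(z>.008)&(z<.026)&(x>.5)&(y<.2)&(hsv[...,1]>70)&(hsv[...,0]<25);print("plinth",k.sum(),rect(X[k]))
    k=reg&(z>.005)&(z<.022)&(y>.2)&(hsv[...,1]>70)&(hsv[...,0]<25);print("base",k.sum(),rect(X[k]))
    g=reg&(y>.15)&(z>.05)&(hsv[...,2]<50)&(x<.7);q,l=cv2.connectedComponents(g.astype(np.uint8))
    for i in range(1,q):
        if (l==i).sum()>25: print("black",(l==i).sum(),X[l==i].mean(0).round(3),X[l==i].min(0).round(3),X[l==i].max(0).round(3))
    # bar pixels: grey bright and elevated
    k=reg&(y>.15)&(z>.06)&(hsv[...,1]<50)&(hsv[...,2]>110);Q=X[k];c=Q.mean(0);u=np.linalg.svd(Q-c)[2][0];u*=np.sign(u[0]);t=(Q-c)@u
    print("bar",k.sum(),c.round(4),u.round(4),"ends",(c+u*t.min()).round(3),(c+u*t.max()).round(3))
    # brass
    b=(hsv[...,0]>15)&(hsv[...,0]<28)&(hsv[...,1]>150)&reg&(z>.15);q,l=cv2.connectedComponents(b.astype(np.uint8))
    for i in range(1,q):
        if (l==i).sum()>8: print("brass",(l==i).sum(),X[l==i].mean(0).round(3),X[l==i].min(0).round(3),X[l==i].max(0).round(3),np.argwhere(l==i).mean(0))
    for nm,kk in(("blue",(hsv[...,0]>95)&(hsv[...,0]<120)&(hsv[...,1]>100)&(z>.03)&(z<.12)),("green",(hsv[...,0]>50)&(hsv[...,0]<90)&(hsv[...,1]>80)&(z>.05))):
        Q=X[kk&reg];print(nm,len(Q),Q.mean(0).round(3),Q.min(0).round(3),Q.max(0).round(3))
    k=reg&(x>.75)&(z>.2)&(z<.38)&(abs(y)<.2);Q=X[k];print("flapbehind",k.sum(),np.percentile(Q,[1,50,99],axis=0).round(3).tolist())
E
python3 -c "
import cv2
p=cv2.imread('pics/side0.png')[110:260,230:450];cv2.imwrite('pics/c1.png',cv2.resize(p,(800,545),interpolation=2))"
```

```text
top counter z -0.0007998056640878826
head 2176 (array([ 0.6591, -0.0461]), array([0.3112, 0.0512]), 85.38) 0.4119155784341132
plinth 1647 (array([ 0.6199, -0.0276]), array([0.3738, 0.1108]), 75.15)
base 1800 (array([0.4697, 0.3181]), array([0.0929, 0.3118]), 86.76)
black 253 [0.467 0.312 0.139] [0.437 0.295 0.102] [0.501 0.334 0.166]
bar 490 [0.5232 0.312  0.1659] [ 0.8728 -0.0429  0.4862] ends [0.349 0.321 0.069] [0.643 0.306 0.233]
brass 83 [ 0.713 -0.05   0.262] [ 0.7   -0.069  0.23 ] [ 0.724 -0.03   0.274] [147.56626506 341.36144578]
blue 143 [0.509 0.061 0.076] [0.453 0.017 0.031] [0.566 0.305 0.118]
green 266 [0.728 0.276 0.128] [0.442 0.028 0.085] [0.77  0.326 1.573]
flapbehind 1738 [[0.75, -0.176, 0.289], [0.765, -0.035, 0.331], [0.79, 0.07, 0.344]]
side counter z 0.0002940137984355218
head 2652 (array([ 0.6595, -0.0485]), array([0.3102, 0.0532]), 85.3) 0.4126868807836556
plinth 2197 (array([ 0.6264, -0.0468]), array([0.3398, 0.2083]), 85.71)
base 1280 (array([0.4698, 0.3104]), array([0.0885, 0.3116]), 86.89)
black 188 [0.471 0.305 0.138] [0.438 0.29  0.1  ] [0.504 0.329 0.165]
bar 187 [0.5408 0.3063 0.172 ] [ 0.9067 -0.0553  0.4182] ends [0.345 0.318 0.081] [0.697 0.297 0.244]
brass 19 [0.645 0.301 0.201] [0.643 0.299 0.181] [0.647 0.304 0.22 ] [176.84210526 428.94736842]
brass 136 [ 0.7   -0.052  0.268] [ 0.644 -0.073  0.151] [ 0.723 -0.002  0.285] [222.91176471 317.06617647]
blue 444 [0.511 0.049 0.059] [0.45 0.01 0.03] [0.57  0.3   0.114]
green 365 [0.749 0.27  0.116] [0.444 0.249 0.08 ] [0.774 0.319 0.16 ]
flapbehind 1049 [[0.752, -0.181, 0.308], [0.776, -0.06, 0.338], [0.792, 0.064, 0.344]]
```

View pics/c1.png

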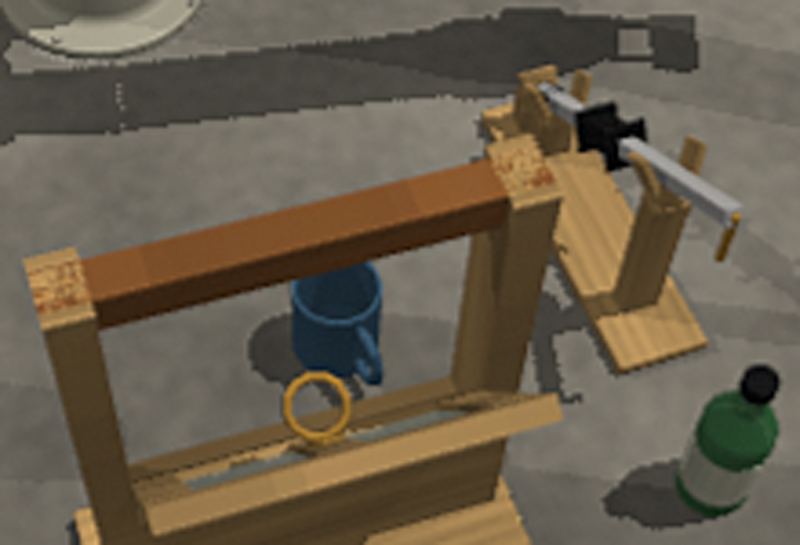

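The crop shows the ring upright from the open flap at crop (317,407). The pole lies in both saddles, hook end away from the robot. Next I refine the eye and flap angle and plan the pregrasp.

```bash
cat >> h.py <<'E'
from scipy.spatial.transform import Rotation as Ro
def yawR(deg):return Ro.from_euler('z',deg,degrees=True).as_matrix()
YC,YT=-3.15,-4.65
REST=np.array([.469,.311,.130]);TR=np.array([.6593,-.0473,0])
def toolR(yaw,pitch=30):   # tool for a bar at this yaw, rising by pitch
    a=np.radians(pitch);z=np.array([np.sin(a),0,-np.cos(a)]);y=np.array([0,1.,0])
    return yawR(yaw)@np.column_stack([np.cross(y,z),y,z])
def plan(pt,Rt,o=None,n=None):  # turn first, then shift, in tool axes
    o=o or env.get_obs();R=o["tcp_rot"];rv=np.degrees(Ro.from_matrix(R.T@Rt).as_rotvec())
    d=Rt.T@(pt-o["tcp_pos"]);print("t",o["time_s"],"pos",o["tcp_pos"].round(4),"turn",rv.round(2),"then shift(mm)",(d*1000).round(1),"world(mm)",((pt-o["tcp_pos"])*1000).round(1))
    print("F",o["contact_force"].round(1),"gap",round(o["finger_gap"],3),"grip",round(o["finger_force"],1))
E
python3 - <<'E'
from h import *
p=cv2.imread("pics/side0.png");d=np.load("pics/side0d.npy");X=cloud("side",p,d);hsv=cv2.cvtColor(p,cv2.COLOR_BGR2HSV)
b=((hsv[...,0]>15)&(hsv[...,0]<28)&(hsv[...,1]>150)).astype(np.uint8);b[:205]=0;b[240:]=0;b[:,:300]=0;b[:,335:]=0
v,u=np.nonzero(b);pts=np.column_stack([u,v]).astype(np.float32)
e=cv2.fitEllipse(cv2.convexHull(pts));print("ellipse",e,u.min(),u.max(),v.min(),v.max())
m=env.camera_model("side");r=cv2.undistortPoints(np.array([[e[0]]]),m["mtx"],m["dist_coeffs"])[0,0]
T=m["T"];dr=T[:3,:3]@[*r,1];o=T[:3,3];B=yawR(YT)
oo=B.T@(o-TR);dd=B.T@dr
for y in(-.003,0,.003):
    q=oo+dd*(y-oo[1])/dd[1];print("eye transom frame at y",y,q.round(4))
for th in np.arange(.4,.7,.05):print(round(th,2),round(.12*np.sin(th)-.032*np.cos(th),4),round(.152+.12*np.cos(th)+.032*np.sin(th),4))
# flap top edge
for n in("top","side"):
    p=cv2.imread(f"pics/{n}0.png");d=np.load(f"pics/{n}0d.npy");Q=(cloud(n,p,d).reshape(-1,3)-TR)@B
    k=(Q[:,0]>.08)&(Q[:,0]<.2)&(abs(Q[:,1])<.12)&(Q[:,2]>.3)&(Q[:,2]<.36);Q=Q[k];print(n,len(Q),np.percentile(Q,[2,50,98],axis=0).round(4).tolist())
R=toolR(YC);plan(REST-.12*R[:,2],R)
E
```

```text
ellipse ((316.48675537109375, 222.85916137695312), (18.566450119018555, 22.389387130737305), 6.680685997009277) 308 326 213 234
eye transom frame at y -0.003 [ 0.0424 -0.003   0.2719]
eye transom frame at y 0 [0.0331 0.     0.2551]
eye transom frame at y 0.003 [0.0239 0.003  0.2383]
0.4 0.0173 0.275
0.45 0.0234 0.274
0.5 0.0294 0.2727
0.55 0.0354 0.271
0.6 0.0413 0.2691
0.65 0.0471 0.2669
top 1682 [[0.0882, -0.1157, 0.3011], [0.1056, 0.0003, 0.3303], [0.1254, 0.1165, 0.3432]]
side 1025 [[0.0924, -0.1157, 0.3118], [0.1174, -0.0038, 0.3378], [0.1254, 0.1157, 0.3438]]
t 0.1 pos [0.2876 0.5822 0.2478] turn [ -6.15 -29.61 -22.57] then shift(mm) [-110.8 -260.9   80. ] world(mm) [ 121.4 -267.9  -13.9]
F [-0.8 -0.5  0.6] gap 1.0 grip 0.0
```

Call:
play_rows --series '[{"ax": -1.03, "ay": -4.94, "az": -3.76}, {"ax": -1.03, "ay": -4.94, "az": -3.76}, {"ax": -1.03, "ay": -4.94, "az": -3.76}, {"ax": -1.03, "ay": -4.94, "az": -3.76}, {"ax": -1.03, "ay": -4.94, "az": -3.76}, {"ax": -1.0, "ay": -4.91, "az": -3.77}, {}]'

```text
invalid input
```

Call:
play_rows --series '[{"dx": -0.0138, "dy": -0.0326, "dz": 0.01}, {"dx": -0.0138, "dy": -0.0326, "dz": 0.01}, {"dx": -0.0138, "dy": -0.0326, "dz": 0.01}, {"dx": -0.0138, "dy": -0.0326, "dz": 0.01}, {"dx": -0.0138, "dy": -0.0326, "dz": 0.01}, {"dx": -0.0138, "dy": -0.0326, "dz": 0.01}, {"dx": -0.0138, "dy": -0.0326, "dz": 0.01}, {"dx": -0.0142, "dy": -0.0327, "dz": 0.01}, {}, {}]'

```text
invalid input
```

Run:
```python
from h import *
R=toolR(YC);plan(REST-.003*R[:,2],R)
m=env.camera_model("wrist");p,d=env.snapshot("wrist");cv2.imwrite("pics/w1.png",p[:,:,::-1])
X=cloud("wrist",p,d,m);hsv=cv2.cvtColor(p,cv2.COLOR_RGB2HSV)
A=yawR(YC)@Ro.from_euler('y',-30,degrees=True).as_matrix()  # pole axes
Q=(X-REST)@A
g=(abs(Q[...,0])<.05)&(abs(Q[...,1])<.04)&(abs(Q[...,2])<.03)&(hsv[...,2]<70)
if g.sum():print("grip",g.sum(),np.percentile(Q[g],[1,50,99],axis=0).round(4).tolist())
b=(abs(Q[...,0])<.2)&(abs(Q[...,1])<.02)&(Q[...,2]>.003)&(Q[...,2]<.02)&(hsv[...,1]<60)&(hsv[...,2]>100)
for lo,hi in((-.15,-.11),(-.09,-.05),(.04,.08),(.08,.12),(.12,.2)):
    k=b&(Q[...,0]>lo)&(Q[...,0]<hi)
    if k.sum()>5:print(lo,k.sum(),np.percentile(Q[k],[3,50,97],axis=0).round(4).tolist())
```

```text
t 0.1 pos [0.2876 0.5822 0.2478] turn [ -6.15 -29.61 -22.57] then shift(mm) [-110.8 -260.9  197. ] world(mm) [ 179.9 -271.1 -115.2]
F [-0.8 -0.5  0.6] gap 1.0 grip 0.0
```

View pics/w1.png

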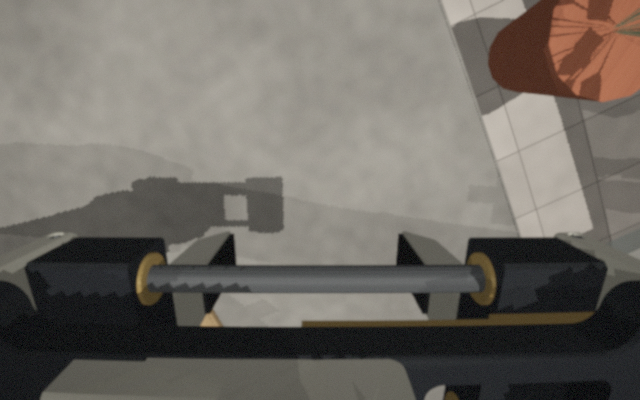

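The moves were refused, so this picture still shows the start pose: the fingers at rows 240–330 over the bare counter. I'll retry with every field filled in.

Call:
play_rows --series '[{"dx": 0, "dy": 0, "dz": 0, "ax": -1.03, "ay": -4.94, "az": -3.76, "jaw": 0}, {"dx": 0, "dy": 0, "dz": 0, "ax": -1.03, "ay": -4.94, "az": -3.76, "jaw": 0}, {"dx": 0, "dy": 0, "dz": 0, "ax": -1.03, "ay": -4.94, "az": -3.76, "jaw": 0}, {"dx": 0, "dy": 0, "dz": 0, "ax": -1.03, "ay": -4.94, "az": -3.76, "jaw": 0}, {"dx": 0, "dy": 0, "dz": 0, "ax": -1.03, "ay": -4.94, "az": -3.76, "jaw": 0}, {"dx": 0, "dy": 0, "dz": 0, "ax": -1.0, "ay": -4.91, "az": -3.77, "jaw": 0}, {"dx": 0, "dy": 0, "dz": 0, "ax": 0, "ay": 0, "az": 0, "jaw": 0}]'

```text
time_s: 0.73
tcp_pos: [0.2826, 0.583, 0.2466]
tcp_rot: [[-0.865, 0.045, 0.5], [0.038, 0.999, -0.025], [-0.501, -0.003, -0.866]]
contact_force: [-1.1, 0.1, -0.6]
finger_gap: 0.999
finger_force: 0.0
```

Call:
play_rows --series '[{"dx": -0.0138, "dy": -0.0326, "dz": 0.01, "ax": 0, "ay": 0, "az": 0, "jaw": 0}, {"dx": -0.0138, "dy": -0.0326, "dz": 0.01, "ax": 0, "ay": 0, "az": 0, "jaw": 0}, {"dx": -0.0138, "dy": -0.0326, "dz": 0.01, "ax": 0, "ay": 0, "az": 0, "jaw": 0}, {"dx": -0.0138, "dy": -0.0326, "dz": 0.01, "ax": 0, "ay": 0, "az": 0, "jaw": 0}, {"dx": -0.0138, "dy": -0.0326, "dz": 0.01, "ax": 0, "ay": 0, "az": 0, "jaw": 0}, {"dx": -0.0138, "dy": -0.0326, "dz": 0.01, "ax": 0, "ay": 0, "az": 0, "jaw": 0}, {"dx": -0.0138, "dy": -0.0326, "dz": 0.01, "ax": 0, "ay": 0, "az": 0, "jaw": 0}, {"dx": -0.0142, "dy": -0.0327, "dz": 0.01, "ax": 0, "ay": 0, "az": 0, "jaw": 0}, {"dx": 0, "dy": 0, "dz": 0, "ax": 0, "ay": 0, "az": 0, "jaw": 0}, {"dx": 0, "dy": 0, "dz": 0, "ax": 0, "ay": 0, "az": 0, "jaw": 0}]'

```text
time_s: 1.57
tcp_pos: [0.411, 0.3116, 0.2349]
tcp_rot: [[-0.864, 0.064, 0.499], [0.056, 0.998, -0.03], [-0.5, 0.002, -0.866]]
contact_force: [-0.3, 1.5, 0.3]
finger_gap: 0.996
finger_force: 0.0
```

Run:
```python
from h import *
R=toolR(YC);plan(REST-.003*R[:,2],R)
m=env.camera_model("wrist");p,d=env.snapshot("wrist");cv2.imwrite("pics/w2.png",p[:,:,::-1])
X=cloud("wrist",p,d,m);hsv=cv2.cvtColor(p,cv2.COLOR_RGB2HSV)
A=yawR(YC)@Ro.from_euler('y',-30,degrees=True).as_matrix()  # pole axes
Q=(X-REST)@A
g=(abs(Q[...,0])<.05)&(abs(Q[...,1])<.04)&(abs(Q[...,2])<.03)&(hsv[...,2]<70)
if g.sum():print("grip",g.sum(),np.percentile(Q[g],[1,50,99],axis=0).round(4).tolist())
b=(abs(Q[...,0])<.2)&(abs(Q[...,1])<.02)&(Q[...,2]>.003)&(Q[...,2]<.02)&(hsv[...,1]<60)&(hsv[...,2]>100)
for lo,hi in((-.15,-.11),(-.09,-.05),(.04,.08),(.08,.12),(.12,.2)):
    k=b&(Q[...,0]>lo)&(Q[...,0]<hi)
    if k.sum()>5:print(lo,k.sum(),np.percentile(Q[k],[3,50,97],axis=0).round(4).tolist())
```

```text
t 1.5667 pos [0.411  0.3116 0.2349] turn [-0.13  0.01 -0.5 ] then shift(mm) [  2.2   2.6 116.9] world(mm) [  56.5   -0.5 -102.3]
F [-0.3  1.5  0.3] gap 0.996 grip 0.0
grip 2221 [[-0.0289, -0.0138, -0.0065], [0.0008, 0.003, 0.0127], [0.0274, 0.0196, 0.0204]]
-0.15 724 [[-0.1394, -0.0031, 0.0061], [-0.1258, 0.0028, 0.0074], [-0.111, 0.0088, 0.0089]]
-0.09 874 [[-0.0888, -0.0045, 0.0061], [-0.0707, 0.0018, 0.0075], [-0.0512, 0.0081, 0.0089]]
0.04 324 [[0.0404, -0.0043, 0.0063], [0.0499, 0.0025, 0.0074], [0.0594, 0.0092, 0.0085]]
0.08 422 [[0.09, -0.0039, 0.0064], [0.1041, 0.0028, 0.0075], [0.1185, 0.0094, 0.0086]]
```

View pics/w2.png

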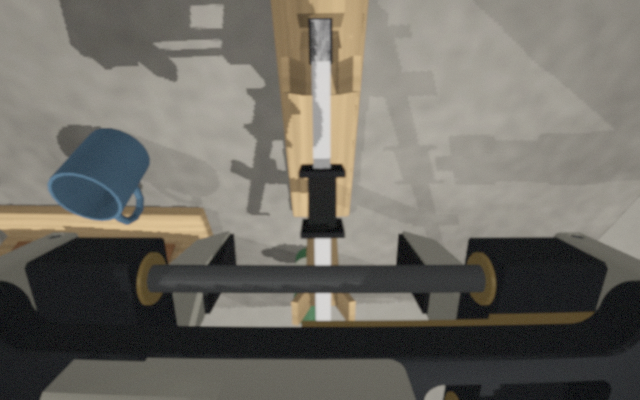

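The wrist view shows the grip at (322,200) between the fingers, bar straight up the image. Measured offset is about 2.5 mm in y.

Call:
play_rows --series '[{"dx": 0.0028, "dy": 0.0051, "dz": 0, "ax": -0.13, "ay": 0, "az": -0.5, "jaw": 0}, {"dx": 0, "dy": 0, "dz": 0.019, "ax": 0, "ay": 0, "az": 0, "jaw": 0}, {"dx": 0, "dy": 0, "dz": 0.019, "ax": 0, "ay": 0, "az": 0, "jaw": 0}, {"dx": 0, "dy": 0, "dz": 0.019, "ax": 0, "ay": 0, "az": 0, "jaw": 0}, {"dx": 0, "dy": 0, "dz": 0.019, "ax": 0, "ay": 0, "az": 0, "jaw": 0}, {"dx": 0, "dy": 0, "dz": 0.019, "ax": 0, "ay": 0, "az": 0, "jaw": 0}, {"dx": 0, "dy": 0, "dz": 0.012, "ax": 0, "ay": 0, "az": 0, "jaw": 0}, {"dx": 0, "dy": 0, "dz": 0.01, "ax": 0, "ay": 0, "az": 0, "jaw": 0}, {"dx": 0, "dy": 0, "dz": 0, "ax": 0, "ay": 0, "az": 0, "jaw": 0}, {"dx": 0, "dy": 0, "dz": 0, "ax": 0, "ay": 0, "az": 0, "jaw": 0}]'

```text
time_s: 2.45
tcp_pos: [0.4649, 0.3188, 0.1311]
tcp_rot: [[-0.865, 0.045, 0.499], [0.038, 0.999, -0.023], [-0.5, -0.001, -0.866]]
contact_force: [-0.6, -0.2, 0.2]
finger_gap: 1.002
finger_force: 0.0
```

```bash
sed -i 's/^REST=np.array(\[.469,.311,.130\])/REST=np.array([.4687,.3135,.1303])/' h.py
python3 - <<'E'
from h import *
R=toolR(YC);plan(REST-.003*R[:,2],R)
E
```

```text
t 2.45 pos [0.4649 0.3188 0.1311] turn [ 0.23 -0.03  0.54] then shift(mm) [-3.1 -5.  -0.2] world(mm) [ 2.3 -5.2  1.8]
F [-0.6 -0.2  0.2] gap 1.002 grip 0.0
```

Call:
play_rows --series '[{"dx": 0, "dy": 0, "dz": 0, "ax": 0, "ay": 0, "az": 0, "jaw": 0}, {"dx": 0, "dy": 0, "dz": 0, "ax": 0, "ay": 0, "az": 0, "jaw": 0}]'

```text
time_s: 2.62
tcp_pos: [0.4653, 0.3185, 0.1325]
tcp_rot: [[-0.865, 0.045, 0.5], [0.039, 0.999, -0.022], [-0.501, 0.0, -0.865]]
contact_force: [-0.2, 0.7, -0.5]
finger_gap: 1.004
finger_force: 0.0
```

Run:
```python
from h import *
R=toolR(YC);plan(REST-.003*R[:,2],R)
A=yawR(YC)@Ro.from_euler('y',-30,degrees=True).as_matrix()
for n in ("wrist","top"):
    m=env.camera_model(n);p,d=env.snapshot(n);X=cloud(n,p,d,m);hsv=cv2.cvtColor(p,cv2.COLOR_RGB2HSV);Q=(X-REST)@A
    b=(abs(Q[...,0])<.2)&(abs(Q[...,1])<.02)&(Q[...,2]>.003)&(Q[...,2]<.02)&(hsv[...,1]<60)&(hsv[...,2]>100)
    for lo,hi in((-.15,-.11),(-.09,-.05),(.04,.08),(.08,.12),(.12,.2)):
        k=b&(Q[...,0]>lo)&(Q[...,0]<hi)
        if k.sum()>5:print(n,lo,k.sum(),np.percentile(Q[k],[3,50,97],axis=0).round(4).tolist())
```

```text
t 2.6167 pos [0.4653 0.3185 0.1325] turn [0.3  0.06 0.47] then shift(mm) [-2.1 -4.8  0.8] world(mm) [ 1.9 -4.9  0.4]
F [-0.2  0.7 -0.5] gap 1.004 grip 0.0
wrist -0.15 712 [[-0.118, -0.0074, 0.0054], [-0.1142, -0.0005, 0.0069], [-0.1102, 0.0062, 0.0083]]
wrist -0.09 3143 [[-0.0889, -0.0072, 0.0057], [-0.0709, -0.0006, 0.007], [-0.0514, 0.0061, 0.0082]]
top 0.04 56 [[0.0446, -0.0047, 0.0035], [0.0604, 0.0012, 0.0066], [0.0775, 0.0084, 0.0099]]
top 0.08 64 [[0.0827, -0.0047, 0.0032], [0.0987, 0.002, 0.0057], [0.118, 0.0101, 0.0114]]
top 0.12 140 [[0.1225, -0.0044, 0.0036], [0.1604, 0.0031, 0.0061], [0.1975, 0.0097, 0.0104]]
```

Call:
play_rows --newtons 60 --series '[{"dx": -0.0024, "dy": -0.0048, "dz": 0.0005, "ax": 0.25, "ay": 0, "az": 0.5, "jaw": 0}, {"dx": 0, "dy": 0, "dz": 0, "ax": 0, "ay": 0, "az": 0, "jaw": 0}, {"dx": 0, "dy": 0, "dz": 0, "ax": 0, "ay": 0, "az": 0, "jaw": 0}, {"dx": 0, "dy": 0, "dz": 0, "ax": 0, "ay": 0, "az": 0, "jaw": 0}]'

```text
time_s: 3.05
tcp_pos: [0.4678, 0.3122, 0.1329]
tcp_rot: [[-0.864, 0.057, 0.5], [0.049, 0.998, -0.028], [-0.501, 0.0, -0.866]]
contact_force: [-0.3, -0.5, -0.4]
finger_gap: 1.0
finger_force: 0.0
```

Run:
```python
from h import *
R=toolR(YC);plan(REST-.003*R[:,2],R)
```

```text
t 3.05 pos [0.4678 0.3122 0.1329] turn [-0.05  0.06 -0.09] then shift(mm) [ 0.6  1.4 -0.3] world(mm) [-0.6  1.4 -0. ]
F [-0.3 -0.5 -0.4] gap 1.0 grip 0.0
```

Call:
play_rows --newtons 60 --series '[{"dx": 0.0003, "dy": 0.0012, "dz": 0, "ax": 0, "ay": 0, "az": 0, "jaw": 0.3}, {"dx": 0, "dy": 0, "dz": 0, "ax": 0, "ay": 0, "az": 0, "jaw": 0.5}, {"dx": 0, "dy": 0, "dz": 0, "ax": 0, "ay": 0, "az": 0, "jaw": 0.6}, {"dx": 0, "dy": 0, "dz": 0, "ax": 0, "ay": 0, "az": 0, "jaw": 0.68}, {"dx": 0, "dy": 0, "dz": 0, "ax": 0, "ay": 0, "az": 0, "jaw": 0.75}, {"dx": 0, "dy": 0, "dz": 0, "ax": 0, "ay": 0, "az": 0, "jaw": 1}, {"dx": 0, "dy": 0, "dz": 0, "ax": 0, "ay": 0, "az": 0, "jaw": 1}, {"dx": 0, "dy": 0, "dz": 0, "ax": 0, "ay": 0, "az": 0, "jaw": 1}, {"dx": 0, "dy": 0, "dz": 0, "ax": 0, "ay": 0, "az": 0, "jaw": 1}]'

```text
time_s: 3.8
tcp_pos: [0.4674, 0.3135, 0.1325]
tcp_rot: [[-0.864, 0.056, 0.5], [0.048, 0.998, -0.028], [-0.501, -0.0, -0.866]]
contact_force: [-0.4, 0.4, 0.1]
finger_gap: 0.401
finger_force: 0.0
```

```bash
cat >> h.py <<'E'
TG=None # tool-in-hand: grasp point offset
def bendtool(bend_tr,pitch=30):  # TCP pose for hook bend at a transom-frame point
    R=toolR(YT,pitch);b=TR+yawR(YT)@np.array(bend_tr)
    org=b+.2*R[:,0]      # pole x = -tool x
    return org-.003*R[:,2],R
E
python3 - <<'E'
from h import *
R=toolR(YC);plan(REST-.003*R[:,2],R)
for nm,b in(("outside high",(-.14,0,.345)),("above eye",(.036,-.001,.345))):
    print(nm);plan(*bendtool(b))
E
```

```text
t 3.8 pos [0.4674 0.3135 0.1325] turn [-0.05  0.04 -0.05] then shift(mm) [-0.   0.  -0.5] world(mm) [-0.2  0.   0.4]
F [-0.4  0.4  0.1] gap 0.401 grip 0.0
outside high
t 3.8 pos [0.4674 0.3135 0.1325] turn [0.7  0.04 1.25] then shift(mm) [  24.  -344.1 -146.8] world(mm) [-121.8 -335.3  115.1]
F [-0.4  0.4  0.1] gap 0.401 grip 0.0
above eye
t 3.8 pos [0.4674 0.3135 0.1325] turn [0.7  0.04 1.25] then shift(mm) [-128.4 -345.1  -58.8] world(mm) [  53.5 -350.6  115.1]
F [-0.4  0.4  0.1] gap 0.401 grip 0.0
```

Call:
play_rows --series '[{"dx": 0, "dy": 0, "dz": 0, "ax": 0, "ay": 0, "az": 0, "jaw": 1}, {"dx": 0, "dy": 0, "dz": 0, "ax": 0, "ay": 0, "az": 0, "jaw": 1}, {"dx": 0, "dy": 0, "dz": 0, "ax": 0, "ay": 0, "az": 0, "jaw": 1}, {"dx": 0, "dy": 0, "dz": 0, "ax": 0, "ay": 0, "az": 0, "jaw": 1}, {"dx": 0, "dy": 0, "dz": 0, "ax": 0, "ay": 0, "az": 0, "jaw": 1}, {"dx": 0, "dy": 0, "dz": 0, "ax": 0, "ay": 0, "az": 0, "jaw": 1}]'

```text
time_s: 4.3
tcp_pos: [0.4675, 0.3135, 0.1325]
tcp_rot: [[-0.864, 0.056, 0.5], [0.048, 0.998, -0.029], [-0.501, -0.0, -0.866]]
contact_force: [0.7, 0.5, 0.0]
finger_gap: 0.256
finger_force: 60.0
```

Call:
play_rows --series '[{"dx": 0, "dy": 0, "dz": -0.006, "ax": 0, "ay": 0, "az": 0, "jaw": 1}, {"dx": 0, "dy": 0, "dz": -0.012, "ax": 0, "ay": 0, "az": 0, "jaw": 1}, {"dx": 0, "dy": 0, "dz": -0.018, "ax": 0, "ay": 0, "az": 0, "jaw": 1}, {"dx": 0, "dy": 0, "dz": -0.02, "ax": 0, "ay": 0, "az": 0, "jaw": 1}, {"dx": 0, "dy": 0, "dz": -0.02, "ax": 0, "ay": 0, "az": 0, "jaw": 1}, {"dx": 0, "dy": 0, "dz": -0.02, "ax": 0, "ay": 0, "az": 0, "jaw": 1}, {"dx": 0, "dy": 0, "dz": -0.02, "ax": 0, "ay": 0, "az": 0, "jaw": 1}, {"dx": 0, "dy": 0, "dz": -0.02, "ax": 0, "ay": 0, "az": 0, "jaw": 1}, {"dx": 0, "dy": 0, "dz": -0.011, "ax": 0, "ay": 0, "az": 0, "jaw": 1}, {"dx": 0.012, "dy": 0, "dz": 0, "ax": 0.35, "ay": 0, "az": 0.65, "jaw": 1}, {"dx": 0.012, "dy": 0, "dz": 0, "ax": 0.35, "ay": 0, "az": 0.6, "jaw": 1}]'

```text
time_s: 5.22
tcp_pos: [0.3733, 0.3193, 0.249]
tcp_rot: [[-0.862, 0.083, 0.5], [0.073, 0.997, -0.039], [-0.502, 0.003, -0.865]]
contact_force: [0.2, -0.1, -2.1]
finger_gap: 0.254
finger_force: 60.0
```

Call:
play_rows --series '[{"dx": 0, "dy": -0.02, "dz": 0, "ax": 0, "ay": 0, "az": 0, "jaw": 1}, {"dx": 0, "dy": -0.033, "dz": 0, "ax": 0, "ay": 0, "az": 0, "jaw": 1}, {"dx": 0, "dy": -0.035, "dz": 0, "ax": 0, "ay": 0, "az": 0, "jaw": 1}, {"dx": 0, "dy": -0.035, "dz": 0, "ax": 0, "ay": 0, "az": 0, "jaw": 1}, {"dx": 0, "dy": -0.035, "dz": 0, "ax": 0, "ay": 0, "az": 0, "jaw": 1}, {"dx": 0, "dy": -0.035, "dz": 0, "ax": 0, "ay": 0, "az": 0, "jaw": 1}, {"dx": 0, "dy": -0.035, "dz": 0, "ax": 0, "ay": 0, "az": 0, "jaw": 1}, {"dx": 0, "dy": -0.035, "dz": 0, "ax": 0, "ay": 0, "az": 0, "jaw": 1}, {"dx": 0, "dy": -0.035, "dz": 0, "ax": 0, "ay": 0, "az": 0, "jaw": 1}, {"dx": 0, "dy": -0.03, "dz": 0, "ax": 0, "ay": 0, "az": 0, "jaw": 1}, {"dx": 0, "dy": -0.016, "dz": 0, "ax": 0, "ay": 0, "az": 0, "jaw": 1}, {"dx": 0, "dy": 0, "dz": 0, "ax": 0, "ay": 0, "az": 0, "jaw": 1}]'

```text
time_s: 6.22
tcp_pos: [0.3742, 0.1046, 0.2704]
tcp_rot: [[-0.889, 0.097, 0.447], [0.092, 0.995, -0.034], [-0.448, 0.011, -0.894]]
contact_force: [-0.5, 0.9, -1.0]
finger_gap: 0.26
finger_force: 60.0
```

Call:
play_rows --series '[{"dx": 0, "dy": 0, "dz": 0, "ax": 0, "ay": 0, "az": 0, "jaw": 1}, {"dx": 0, "dy": 0, "dz": 0, "ax": 0, "ay": 0, "az": 0, "jaw": 1}]'

```text
time_s: 6.38
tcp_pos: [0.3735, 0.1092, 0.2705]
tcp_rot: [[-0.889, 0.089, 0.448], [0.084, 0.996, -0.03], [-0.449, 0.012, -0.893]]
contact_force: [-0.3, -0.0, -0.5]
finger_gap: 0.259
finger_force: 60.0
```

Run:
```python
from h import *
plan(*bendtool((-.14,0,.345)));plan(*bendtool((.036,-.001,.345)))
o=env.get_obs();R=o["tcp_rot"];org=o["tcp_pos"]+.003*R[:,2];A=np.column_stack([-R[:,0],R[:,1],-R[:,2]])
for n in("wrist","top","side"):
    m=env.camera_model(n);p,d=env.snapshot(n);X=cloud(n,p,d,m);hsv=cv2.cvtColor(p,cv2.COLOR_RGB2HSV)
    cv2.imwrite(f"pics/{n}3.png",p[:,:,::-1])
    Q=(X-org)@A
    b=(Q[...,0]>.03)&(Q[...,0]<.23)&(abs(Q[...,1])<.03)&(abs(Q[...,2])<.03)&(hsv[...,1]<60)&(hsv[...,2]>90)
    k=b
    if k.sum()>20:
        q=Q[k];c=np.polyfit(q[:,0],q[:,1:],1);print(n,k.sum(),"bar fit slope",c[0].round(4),"at x=0.2",(c[0]*.2+c[1]).round(4),"xmax",q[:,0].max().round(4))
    br=(hsv[...,0]>13)&(hsv[...,0]<30)&(hsv[...,1]>120)&(Q[...,0]>.16)&(Q[...,0]<.22)&(abs(Q[...,1])<.03)&(Q[...,2]<.01)&(Q[...,2]>-.07)
    if br.sum()>5:print(n,"finger",br.sum(),np.percentile(Q[br],[3,50,97],axis=0).round(4).tolist())
    # eye in transom frame
    W=(X-TR)@yawR(YT);e=(hsv[...,0]>13)&(hsv[...,0]<30)&(hsv[...,1]>150)&(W[...,0]>0.0)&(W[...,0]<.07)&(abs(W[...,1])<.03)&(W[...,2]>.23)&(W[...,2]<.3)
    if e.sum()>5:print(n,"eye",e.sum(),W[e].min(0).round(4),W[e].mean(0).round(4),W[e].max(0).round(4))
a=np.hstack([cv2.resize(cv2.imread("pics/side3.png")[90:260,200:420],(400,309)),cv2.resize(cv2.imread("pics/wrist3.png"),(400,250))[[*range(250)]+[0]*59]])
cv2.imwrite("pics/c3.png",a)
```

```text
t 6.3833 pos [0.3735 0.1092 0.2705] turn [ 0.37 -3.3  -0.7 ] then shift(mm) [  26.3 -132.8   11.3] world(mm) [ -27.8 -131.   -22.9]
F [-0.3 -0.  -0.5] gap 0.259 grip 60.0
t 6.3833 pos [0.3735 0.1092 0.2705] turn [ 0.37 -3.3  -0.7 ] then shift(mm) [-126.1 -133.8   99.3] world(mm) [ 147.5 -146.3  -22.9]
F [-0.3 -0.  -0.5] gap 0.259 grip 60.0
top 392 bar fit slope [ 0.0045 -0.0018] at x=0.2 [0.003 0.006] xmax 0.2002
top eye 87 [ 0.0418 -0.018   0.2336] [0.0539 0.0015 0.2606] [0.0654 0.0204 0.273 ]
side 187 bar fit slope [ 0.0084 -0.0129] at x=0.2 [-0.0012  0.0042] xmax 0.2025
side finger 32 [[0.1781, -0.0027, -0.0442], [0.1922, 0.0001, -0.0186], [0.2041, 0.0046, 0.0021]]
side eye 132 [ 0.0214 -0.0226  0.2472] [ 0.0426 -0.0022  0.2711] [0.0649 0.0194 0.2855]
```

View pics/c3.png

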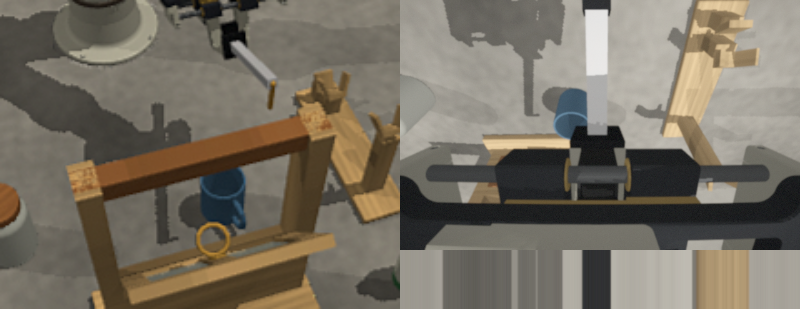

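The view shows the pole held well, with the bar running at about 30°. The hook is still left of the transom because the arm stopped short, probably too near the base. I'll check the joints.

Run:
```python
from h import *
o=env.get_obs();print(o["qpos"].round(3),np.linalg.norm(o["tcp_pos"][:2]))
for pit in (10,15,20,25,30):
    print(pit,[ (bendtool((b,0,z),pit)[0]).round(3).tolist() for b,z in((-.07,.35),(.036,.35),(-.05,.30))])
```

```text
[-0.033 -0.306 -0.462  2.424  0.194  0.604  0.84 ] 0.38920280018639625
10 [[0.393, -0.026, 0.318], [0.498, -0.034, 0.318], [0.413, -0.027, 0.268]]
15 [[0.396, -0.026, 0.301], [0.502, -0.034, 0.301], [0.416, -0.028, 0.251]]
20 [[0.401, -0.026, 0.284], [0.507, -0.035, 0.284], [0.421, -0.028, 0.234]]
25 [[0.408, -0.027, 0.268], [0.513, -0.035, 0.268], [0.428, -0.028, 0.218]]
30 [[0.415, -0.027, 0.253], [0.521, -0.036, 0.253], [0.435, -0.029, 0.203]]
```

Run:
```python
from h import *
plan(*bendtool((-.07,0,.348),15))
```

```text
t 6.5333 pos [0.3734 0.1096 0.2706] turn [ 0.47 11.71 -0.56] then shift(mm) [ -39.9 -133.2  -18.8] world(mm) [  22.8 -135.5   28.5]
F [-0.5  0.4 -1. ] gap 0.255 grip 60.0
```

Call:
play_rows --series '[{"dx": 0, "dy": 0, "dz": 0, "ax": 0.15, "ay": 3.9, "az": -0.2, "jaw": 1}, {"dx": 0, "dy": 0, "dz": 0, "ax": 0.15, "ay": 3.9, "az": -0.2, "jaw": 1}, {"dx": 0, "dy": 0, "dz": 0, "ax": 0.15, "ay": 3.9, "az": -0.2, "jaw": 1}, {"dx": -0.02, "dy": 0, "dz": -0.009, "ax": 0, "ay": 0, "az": 0, "jaw": 1}, {"dx": -0.02, "dy": -0.01, "dz": -0.01, "ax": 0, "ay": 0, "az": 0, "jaw": 1}, {"dx": 0, "dy": -0.023, "dz": 0, "ax": 0, "ay": 0, "az": 0, "jaw": 1}, {"dx": 0, "dy": -0.03, "dz": 0, "ax": 0, "ay": 0, "az": 0, "jaw": 1}, {"dx": 0, "dy": -0.03, "dz": 0, "ax": 0, "ay": 0, "az": 0, "jaw": 1}, {"dx": 0, "dy": -0.025, "dz": 0, "ax": 0, "ay": 0, "az": 0, "jaw": 1}, {"dx": 0, "dy": -0.015, "dz": 0, "ax": 0, "ay": 0, "az": 0, "jaw": 1}, {"dx": 0, "dy": 0, "dz": 0, "ax": 0, "ay": 0, "az": 0, "jaw": 1}, {"dx": 0, "dy": 0, "dz": 0, "ax": 0, "ay": 0, "az": 0, "jaw": 1}]'

```text
time_s: 7.53
tcp_pos: [0.3964, -0.0265, 0.2993]
tcp_rot: [[-0.962, 0.083, 0.258], [0.081, 0.997, -0.021], [-0.259, 0.001, -0.966]]
contact_force: [0.4, -0.2, -1.8]
finger_gap: 0.258
finger_force: 60.0
```

Run:
```python
from h import *
plan(*bendtool((-.07,0,.348),15));print(env.get_obs()["qpos"].round(3))
```

```text
t 7.5333 pos [ 0.3964 -0.0265  0.2993] turn [ 0.01  0.02 -0.13] then shift(mm) [0.3 0.6 0.1] world(mm) [-0.2  0.6 -0.2]
F [ 0.4 -0.2 -1.8] gap 0.258 grip 60.0
[ 0.046 -0.224 -0.059  2.258  0.015  0.847  1.465]
```

```bash
cat >> h.py <<'E'
def hookview(tag,ns=("side","top")):
    o=env.get_obs();R=o["tcp_rot"];org=o["tcp_pos"]+.003*R[:,2];A=np.column_stack([-R[:,0],R[:,1],-R[:,2]]);B=yawR(YT)
    f=lambda v:((org+A@np.array(v)-TR)@B).round(4)
    print("fk bend",f([.2,0,0]),"tip",f([.175,0,-.043]))
    for n in ns:
        p,d=env.snapshot(n);X=cloud(n,p,d);hsv=cv2.cvtColor(p,cv2.COLOR_RGB2HSV);cv2.imwrite(f"pics/{n}{tag}.png",p[:,:,::-1])
        W=(X-TR)@B;e=(hsv[...,0]>13)&(hsv[...,0]<30)&(hsv[...,1]>140)&(abs(W[...,0])<.13)&(abs(W[...,1])<.04)&(W[...,2]>.22)&(W[...,2]<.36)
        q,l=cv2.connectedComponents(e.astype(np.uint8))
        for i in range(1,q):
            k=l==i
            if k.sum()>8:print(n,"brass",k.sum(),W[k].min(0).round(3),W[k].mean(0).round(3),W[k].max(0).round(3))
        k=(W[...,0]>-.03)&(W[...,0]<.2)&(abs(W[...,1])<.12)&(W[...,2]>.3)&(W[...,2]<.378)&(hsv[...,1]>60);
        if k.sum():print(n,"flap top",np.percentile(W[k],[50,98],axis=0).round(3).tolist())
E
python3 - <<'E'
from h import *
hookview(4)
p=cv2.imread("pics/side4.png")[110:260,230:450];cv2.imwrite('pics/c4.png',cv2.resize(p,(800,545),interpolation=2))
E
```

```text
fk bend [-0.0697 -0.001   0.3483] tip [-0.0827 -0.001   0.3002]
side brass 143 [ 0.02  -0.023  0.255] [ 0.042 -0.002  0.272] [0.068 0.019 0.287]
side flap top [[0.118, -0.004, 0.338], [0.126, 0.116, 0.343]]
top brass 319 [ 0.042 -0.039  0.232] [0.082 0.002 0.296] [0.113 0.038 0.344]
top flap top [[0.107, 0.0, 0.332], [0.125, 0.117, 0.344]]
```

View pics/c4.png

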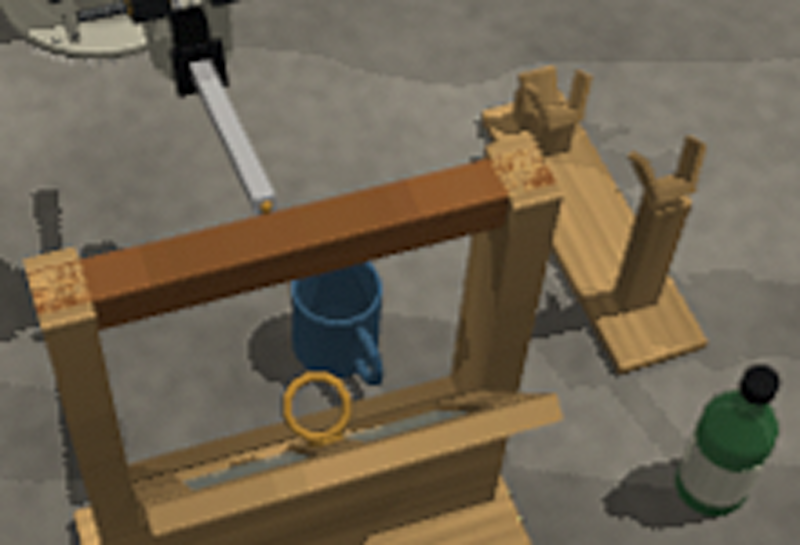

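The crop shows the hook just in front of the head rail at crop (265,205), in line with the ring at crop (317,407). The window is clear, so I go in above the ring.

Call:
play_rows --series '[{"dx": -0.0079, "dy": 0, "dz": 0.0021, "ax": 0, "ay": 0, "az": 0, "jaw": 1}, {"dx": -0.0158, "dy": 0, "dz": 0.0042, "ax": 0, "ay": 0, "az": 0, "jaw": 1}, {"dx": -0.0158, "dy": 0, "dz": 0.0042, "ax": 0, "ay": 0, "az": 0, "jaw": 1}, {"dx": -0.0158, "dy": 0, "dz": 0.0042, "ax": 0, "ay": 0, "az": 0, "jaw": 1}, {"dx": -0.0158, "dy": 0, "dz": 0.0042, "ax": 0, "ay": 0, "az": 0, "jaw": 1}, {"dx": -0.0158, "dy": 0, "dz": 0.0042, "ax": 0, "ay": 0, "az": 0, "jaw": 1}, {"dx": -0.0158, "dy": 0, "dz": 0.0042, "ax": 0, "ay": 0, "az": 0, "jaw": 1}, {"dx": -0.0158, "dy": 0, "dz": 0.0042, "ax": 0, "ay": 0, "az": 0, "jaw": 1}, {"dx": -0.0079, "dy": 0, "dz": 0.0021, "ax": 0, "ay": 0, "az": 0, "jaw": 1}, {"dx": 0, "dy": 0, "dz": 0, "ax": 0, "ay": 0, "az": 0, "jaw": 1}, {"dx": 0, "dy": 0, "dz": 0, "ax": 0, "ay": 0, "az": 0, "jaw": 1}]'

```text
time_s: 8.55
tcp_pos: [0.5266, -0.0371, 0.299]
tcp_rot: [[-0.963, 0.082, 0.257], [0.079, 0.997, -0.021], [-0.257, 0.0, -0.966]]
contact_force: [0.1, -0.7, -1.7]
finger_gap: 0.26
finger_force: 60.0
```

Run:
```python
from h import *
plan(*bendtool((.061,-.0015,.348),15))
hookview(5)
a=cv2.resize(cv2.imread("pics/side5.png")[150:250,260:380],(480,400),interpolation=2);b=cv2.resize(cv2.imread("pics/top5.png")[110:210,300:380],(320,400),interpolation=2)
cv2.imwrite('pics/c5.png',np.hstack([a,b]))
```

```text
t 8.55 pos [ 0.5266 -0.0371  0.299 ] turn [ 0.01 -0.08 -0.06] then shift(mm) [-0.2 -0.9 -0.1] world(mm) [ 0.1 -1.   0.2]
F [ 0.1 -0.7 -1.7] gap 0.26 grip 60.0
fk bend [ 0.0609 -0.0008  0.3476] tip [ 0.0478 -0.0007  0.2996]
side brass 146 [ 0.02  -0.023  0.256] [ 0.046 -0.003  0.278] [0.068 0.02  0.351]
side flap top [[0.117, -0.003, 0.338], [0.125, 0.114, 0.344]]
top brass 198 [ 0.06  -0.039  0.265] [0.097 0.005 0.318] [0.115 0.039 0.352]
top brass 15 [ 0.107 -0.018  0.329] [ 0.109 -0.011  0.335] [ 0.113 -0.003  0.341]
top brass 32 [0.042 0.007 0.236] [0.052 0.013 0.261] [0.063 0.023 0.273]
top brass 10 [ 0.041 -0.018  0.232] [ 0.047 -0.014  0.262] [ 0.051 -0.01   0.272]
top flap top [[0.107, -0.0, 0.332], [0.125, 0.117, 0.344]]
```

View pics/c5.png

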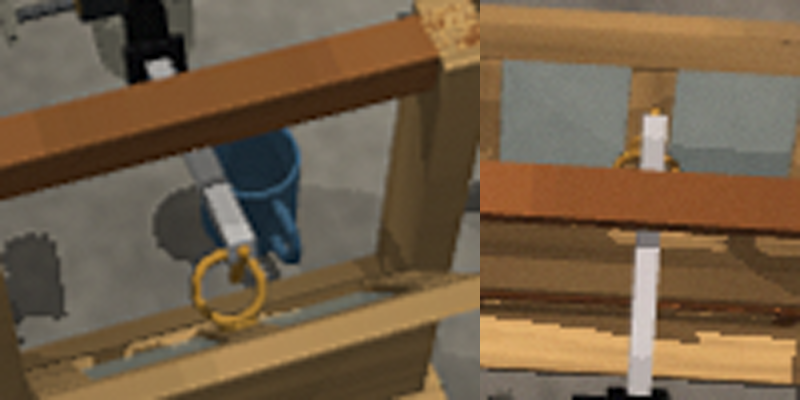

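Side crop: the finger at (238,262) points into the ring hole at (230,288). Top crop: the bar end at (655,120) lies over the ring centre at (648,160) after parallax, so it is aligned. Inserting.

Call:
play_rows --series '[{"dx": 0.003, "dy": -0.0005, "dz": 0.005, "ax": 0, "ay": 0, "az": 0, "jaw": 1}, {"dx": 0.003, "dy": 0, "dz": 0.005, "ax": 0, "ay": 0, "az": 0, "jaw": 1}, {"dx": 0.003, "dy": 0, "dz": 0.005, "ax": 0, "ay": 0, "az": 0, "jaw": 1}, {"dx": 0.003, "dy": 0, "dz": 0.005, "ax": 0, "ay": 0, "az": 0, "jaw": 1}, {"dx": 0, "dy": 0, "dz": 0, "ax": 0, "ay": 0, "az": 0, "jaw": 1}]'

```text
time_s: 9.07
tcp_pos: [0.5187, -0.0377, 0.2754]
tcp_rot: [[-0.963, 0.083, 0.255], [0.08, 0.997, -0.021], [-0.256, 0.0, -0.967]]
contact_force: [-0.4, -1.2, -1.6]
finger_gap: 0.259
finger_force: 60.0
```

Call:
play_rows --series '[{"dx": 0.003, "dy": 0, "dz": 0.005, "ax": 0, "ay": 0, "az": 0, "jaw": 1}, {"dx": 0.003, "dy": 0, "dz": 0.005, "ax": 0, "ay": 0, "az": 0, "jaw": 1}, {"dx": 0.003, "dy": 0, "dz": 0.005, "ax": 0, "ay": 0, "az": 0, "jaw": 1}, {"dx": 0.002, "dy": 0, "dz": 0.005, "ax": 0, "ay": 0, "az": 0, "jaw": 1}, {"dx": 0, "dy": 0, "dz": 0, "ax": 0, "ay": 0, "az": 0, "jaw": 1}, {"dx": 0, "dy": 0, "dz": 0, "ax": 0, "ay": 0, "az": 0, "jaw": 1}]'

```text
time_s: 9.57
tcp_pos: [0.5146, -0.0372, 0.2545]
tcp_rot: [[-0.963, 0.083, 0.257], [0.08, 0.997, -0.021], [-0.258, 0.0, -0.966]]
contact_force: [-0.8, -1.4, -1.3]
finger_gap: 0.257
finger_force: 60.0
```

Run:
```python
from h import *
hookview(6)
a=cv2.resize(cv2.imread("pics/side6.png")[170:250,280:360],(560,560),interpolation=2)
cv2.imwrite('pics/c6.png',a)
```

```text
fk bend [ 0.049  -0.0021  0.3032] tip [ 0.0359 -0.002   0.2552]
side brass 115 [ 0.022 -0.023  0.258] [ 0.046 -0.003  0.27 ] [0.068 0.02  0.283]
side brass 18 [ 0.039 -0.006  0.256] [ 0.047 -0.003  0.283] [0.052 0.    0.306]
side flap top [[0.117, -0.003, 0.338], [0.125, 0.115, 0.344]]
top brass 302 [ 0.042 -0.04   0.23 ] [0.088 0.002 0.306] [0.118 0.039 0.345]
top flap top [[0.107, 0.0, 0.332], [0.125, 0.117, 0.343]]
```

View pics/c6.png

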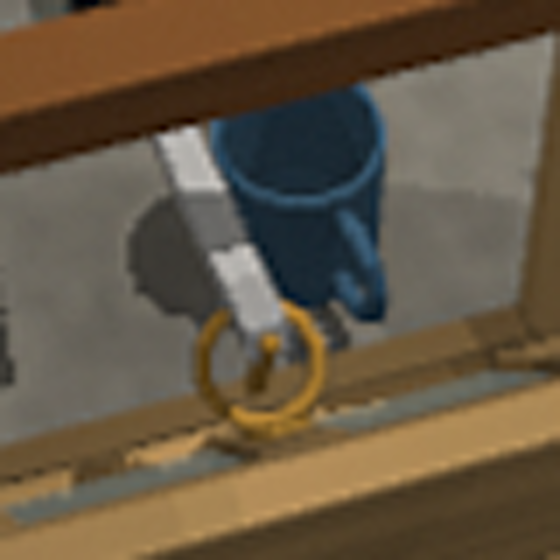

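The crop shows the finger at (262,365) inside the ring, with the flap not moved. Pulling gently.

Call:
play_rows --series '[{"dx": 0.0029, "dy": 0, "dz": -0.0008, "ax": 0, "ay": 0, "az": 0, "jaw": 1}, {"dx": 0.0029, "dy": 0, "dz": -0.0008, "ax": 0, "ay": 0, "az": 0, "jaw": 1}, {"dx": 0.0029, "dy": 0, "dz": -0.0008, "ax": 0, "ay": 0, "az": 0, "jaw": 1}, {"dx": 0.0029, "dy": 0, "dz": -0.0008, "ax": 0, "ay": 0, "az": 0, "jaw": 1}, {"dx": 0.0029, "dy": 0, "dz": -0.0008, "ax": 0, "ay": 0, "az": 0, "jaw": 1}, {"dx": 0.0029, "dy": 0, "dz": -0.0008, "ax": 0, "ay": 0, "az": 0, "jaw": 1}, {"dx": 0.0029, "dy": 0, "dz": -0.0008, "ax": 0, "ay": 0, "az": 0, "jaw": 1}, {"dx": 0.0029, "dy": 0, "dz": -0.0008, "ax": 0, "ay": 0, "az": 0, "jaw": 1}, {"dx": 0.0029, "dy": 0, "dz": -0.0008, "ax": 0, "ay": 0, "az": 0, "jaw": 1}, {"dx": 0.0029, "dy": 0, "dz": -0.0008, "ax": 0, "ay": 0, "az": 0, "jaw": 1}]'

```text
time_s: 10.5
tcp_pos: [0.4866, -0.0348, 0.2566]
tcp_rot: [[-0.961, 0.083, 0.263], [0.08, 0.997, -0.021], [-0.263, 0.001, -0.965]]
contact_force: [5.6, 0.2, -0.7]
finger_gap: 0.259
finger_force: 60.0
```

Run:
```python
from h import *
hookview(7);print(env.get_obs()["contact_force"])
```

```text
fk bend [ 0.0206 -0.002   0.3064] tip [ 0.0078 -0.0019  0.2583]
side brass 19 [ 0.013 -0.006  0.26 ] [ 0.019 -0.003  0.288] [ 0.025 -0.     0.311]
side brass 96 [ 0.009 -0.027  0.265] [ 0.033 -0.002  0.28 ] [0.094 0.021 0.355]
side flap top [[0.099, -0.004, 0.349], [0.106, 0.115, 0.354]]
top brass 181 [ 0.071 -0.04   0.307] [0.084 0.001 0.336] [0.093 0.04  0.354]
top brass 102 [ 0.041 -0.01   0.263] [0.055 0.002 0.281] [0.07  0.015 0.308]
top flap top [[0.087, -0.0, 0.343], [0.105, 0.115, 0.354]]
[ 3.91264579 -0.02037855 -0.19874322]
```

Call:
play_rows --series '[{"dx": 0.0029, "dy": 0, "dz": -0.0007, "ax": 0, "ay": 0, "az": 0, "jaw": 1}, {"dx": 0.0029, "dy": 0, "dz": -0.0007, "ax": 0, "ay": 0, "az": 0, "jaw": 1}, {"dx": 0.0029, "dy": 0, "dz": -0.0007, "ax": 0, "ay": 0, "az": 0, "jaw": 1}, {"dx": 0.0029, "dy": 0, "dz": -0.0007, "ax": 0, "ay": 0, "az": 0, "jaw": 1}, {"dx": 0.0029, "dy": 0, "dz": -0.0007, "ax": 0, "ay": 0, "az": 0, "jaw": 1}, {"dx": 0.0029, "dy": 0, "dz": -0.0007, "ax": 0, "ay": 0, "az": 0, "jaw": 1}, {"dx": 0.0029, "dy": 0, "dz": -0.0007, "ax": 0, "ay": 0, "az": 0, "jaw": 1}, {"dx": 0.0029, "dy": 0, "dz": -0.0007, "ax": 0, "ay": 0, "az": 0, "jaw": 1}, {"dx": 0.0029, "dy": 0, "dz": -0.0007, "ax": 0, "ay": 0, "az": 0, "jaw": 1}, {"dx": 0.0029, "dy": 0, "dz": -0.0007, "ax": 0, "ay": 0, "az": 0, "jaw": 1}, {"dx": 0.0029, "dy": 0, "dz": -0.0007, "ax": 0, "ay": 0, "az": 0, "jaw": 1}, {"dx": 0.0029, "dy": 0, "dz": -0.0007, "ax": 0, "ay": 0, "az": 0, "jaw": 1}]'

```text
time_s: 11.6
tcp_pos: [0.4484, -0.0317, 0.2539]
tcp_rot: [[-0.963, 0.083, 0.257], [0.08, 0.997, -0.021], [-0.258, 0.0, -0.966]]
contact_force: [5.2, -0.3, -3.1]
finger_gap: 0.255
finger_force: 60.0
```

Run:
```python
from h import *
hookview(8,("side",));o=env.get_obs();print(o["contact_force"],o["qpos"].round(3))
```

```text
fk bend [-0.0175 -0.0019  0.3025] tip [-0.0306 -0.0019  0.2545]
side flap top [[0.041, -0.003, 0.366], [0.047, 0.116, 0.372]]
[ 2.45177762  1.77406837 -2.12842603] [ 0.047 -0.052 -0.051  2.228  0.03   0.708  1.462]
```

Call:
play_rows --series '[{"dx": 0.0015, "dy": 0, "dz": -0.0004, "ax": 0, "ay": 0, "az": 0, "jaw": 1}, {"dx": 0.0015, "dy": 0, "dz": -0.0004, "ax": 0, "ay": 0, "az": 0, "jaw": 1}, {"dx": 0.0015, "dy": 0, "dz": -0.0004, "ax": 0, "ay": 0, "az": 0, "jaw": 1}, {"dx": 0.0015, "dy": 0, "dz": -0.0004, "ax": 0, "ay": 0, "az": 0, "jaw": 1}, {"dx": 0.0015, "dy": 0, "dz": -0.0004, "ax": 0, "ay": 0, "az": 0, "jaw": 1}, {"dx": 0.0015, "dy": 0, "dz": -0.0004, "ax": 0, "ay": 0, "az": 0, "jaw": 1}, {"dx": 0.0015, "dy": 0, "dz": -0.0004, "ax": 0, "ay": 0, "az": 0, "jaw": 1}, {"dx": 0.0015, "dy": 0, "dz": -0.0004, "ax": 0, "ay": 0, "az": 0, "jaw": 1}, {"dx": 0.0015, "dy": 0, "dz": -0.0004, "ax": 0, "ay": 0, "az": 0, "jaw": 1}, {"dx": 0.0015, "dy": 0, "dz": -0.0004, "ax": 0, "ay": 0, "az": 0, "jaw": 1}, {"dx": 0.001, "dy": 0, "dz": -0.0003, "ax": 0, "ay": 0, "az": 0, "jaw": 1}, {"dx": 0.001, "dy": 0, "dz": -0.0003, "ax": 0, "ay": 0, "az": 0, "jaw": 1}]'

```text
time_s: 12.65
tcp_pos: [0.4314, -0.0303, 0.2543]
tcp_rot: [[-0.963, 0.083, 0.258], [0.08, 0.997, -0.021], [-0.259, 0.0, -0.966]]
contact_force: [5.3, 0.3, -5.3]
finger_gap: 0.258
finger_force: 60.0
```

Call:
play_rows --series '[{"dx": 0.001, "dy": 0, "dz": -0.0002, "ax": 0, "ay": 0, "az": 0, "jaw": 1}, {"dx": 0.001, "dy": 0, "dz": -0.0003, "ax": 0, "ay": 0, "az": 0, "jaw": 1}, {"dx": 0.001, "dy": 0, "dz": -0.0002, "ax": 0, "ay": 0, "az": 0, "jaw": 1}]'

```text
time_s: 12.9
tcp_pos: [0.4285, -0.03, 0.2542]
tcp_rot: [[-0.963, 0.083, 0.258], [0.08, 0.997, -0.021], [-0.259, 0.0, -0.966]]
contact_force: [4.3, 0.6, -5.0]
finger_gap: 0.258
finger_force: 60.0
```

Run:
```python
from h import *
hookview(9,("side",));o=env.get_obs();print(o["contact_force"],o["qpos"].round(3))
```

```text
fk bend [-0.0375 -0.0019  0.3031] tip [-0.0505 -0.0018  0.2551]
side brass 9 [0.008 0.011 0.271] [0.009 0.011 0.289] [0.011 0.012 0.309]
side flap top [[0.012, -0.002, 0.354], [0.014, 0.116, 0.374]]
[ 5.51467064  1.37544825 -5.51601611] [ 0.046 -0.095 -0.055  2.265  0.028  0.711  1.46 ]
```

Call:
play_rows --series '[{"dx": 0.001, "dy": 0, "dz": -0.0002, "ax": 0, "ay": 0, "az": 0, "jaw": 1}, {"dx": 0.001, "dy": 0, "dz": -0.0003, "ax": 0, "ay": 0, "az": 0, "jaw": 1}, {"dx": 0.001, "dy": 0, "dz": -0.0002, "ax": 0, "ay": 0, "az": 0, "jaw": 1}, {"dx": 0, "dy": 0, "dz": 0, "ax": 0, "ay": 0, "az": 0, "jaw": 1}]'

```text
time_s: 13.28
tcp_pos: [0.4257, -0.0297, 0.2543]
tcp_rot: [[-0.962, 0.083, 0.259], [0.08, 0.997, -0.021], [-0.259, 0.0, -0.966]]
contact_force: [5.9, -0.1, -4.9]
finger_gap: 0.258
finger_force: 60.0
```

Call:
play_rows --series '[{"dx": 0.001, "dy": 0, "dz": -0.0002, "ax": 0, "ay": 0, "az": 0, "jaw": 1}, {"dx": 0, "dy": 0, "dz": 0, "ax": 0, "ay": 0, "az": 0, "jaw": 1}]'

```text
time_s: 13.45
tcp_pos: [0.4255, -0.0297, 0.2548]
tcp_rot: [[-0.962, 0.083, 0.261], [0.08, 0.997, -0.021], [-0.261, 0.001, -0.965]]
contact_force: [7.8, 0.3, -4.7]
finger_gap: 0.264
finger_force: 60.0
```

Call:
play_rows --series '[{"dx": 0.001, "dy": 0, "dz": -0.0002, "ax": 0, "ay": 0, "az": 0, "jaw": 1}, {"dx": 0, "dy": 0, "dz": 0, "ax": 0, "ay": 0, "az": 0, "jaw": 1}]'

```text
time_s: 13.62
tcp_pos: [0.4255, -0.0296, 0.2553]
tcp_rot: [[-0.961, 0.083, 0.262], [0.08, 0.997, -0.021], [-0.263, 0.001, -0.965]]
contact_force: [9.8, -0.8, -4.2]
finger_gap: 0.26
finger_force: 60.0
```

Run:
```python
from h import *
hookview(10,("side",));o=env.get_obs();print(o["contact_force"],o["qpos"].round(3))
```

```text
fk bend [-0.0408 -0.0017  0.3051] tip [-0.0536 -0.0017  0.257 ]
side flap top [[0.007, -0.002, 0.351], [0.009, 0.116, 0.372]]
[10.05985322  0.40486219 -4.45393494] [ 0.046 -0.105 -0.055  2.272  0.028  0.709  1.459]
```

Call:
play_rows --series '[{"dx": 0.001, "dy": 0, "dz": -0.0002, "ax": 0, "ay": 0, "az": 0, "jaw": 1}, {"dx": 0.001, "dy": 0, "dz": -0.0003, "ax": 0, "ay": 0, "az": 0, "jaw": 1}, {"dx": 0, "dy": 0, "dz": 0, "ax": 0, "ay": 0, "az": 0, "jaw": 1}]'

```text
time_s: 13.92
tcp_pos: [0.4252, -0.0295, 0.2565]
tcp_rot: [[-0.96, 0.083, 0.266], [0.08, 0.997, -0.021], [-0.267, 0.001, -0.964]]
contact_force: [12.8, 0.2, -4.1]
finger_gap: 0.259
finger_force: 60.0
```

Call:
play_rows --series '[{"dx": -0.002, "dy": 0, "dz": 0.0005, "ax": 0, "ay": 0, "az": 0, "jaw": 1}, {"dx": -0.002, "dy": 0, "dz": 0.0005, "ax": 0, "ay": 0, "az": 0, "jaw": 1}, {"dx": -0.002, "dy": 0, "dz": 0.0005, "ax": 0, "ay": 0, "az": 0, "jaw": 1}, {"dx": -0.002, "dy": 0, "dz": 0.0005, "ax": 0, "ay": 0, "az": 0, "jaw": 1}, {"dx": 0, "dy": 0, "dz": 0, "ax": 0, "ay": 0, "az": 0, "jaw": 1}, {"dx": 0, "dy": 0, "dz": 0, "ax": 0, "ay": 0, "az": 0, "jaw": 1}]'

```text
time_s: 14.42
tcp_pos: [0.4294, -0.0303, 0.2539]
tcp_rot: [[-0.963, 0.083, 0.257], [0.081, 0.997, -0.021], [-0.258, 0.0, -0.966]]
contact_force: [0.0, 0.7, -1.3]
finger_gap: 0.258
finger_force: 60.0
```

Run:
```python
from h import *
hookview(11,("side","top"));o=env.get_obs();print(o["contact_force"])
a=cv2.resize(cv2.imread("pics/side11.png")[150:250,260:380],(480,400),interpolation=2);b=cv2.resize(cv2.imread("pics/top11.png")[120:220,300:380],(320,400),interpolation=2)
cv2.imwrite('pics/c11.png',np.hstack([a,b]))
```

```text
fk bend [-0.0366 -0.0021  0.3026] tip [-0.0496 -0.0021  0.2547]
side flap top [[0.007, -0.002, 0.351], [0.009, 0.116, 0.372]]
top brass 135 [-0.053 -0.019  0.24 ] [-0.023  0.003  0.278] [-0.006  0.024  0.329]
top flap top [[-0.008, 0.002, 0.316], [-0.004, 0.118, 0.335]]
[-0.41538575  0.24236317 -1.73128127]
```

View pics/c11.png

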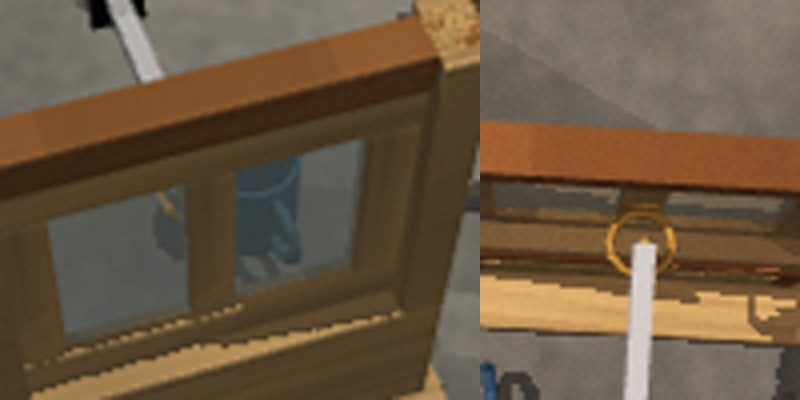

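The flap is shut in the frame, and in the top crop the hook sits within the ring at (642,243) with no load. Unhooking along the finger axis, then backing off.

Call:
play_rows --series '[{"dx": -0.003, "dy": 0, "dz": -0.0052, "ax": 0, "ay": 0, "az": 0, "jaw": 1}, {"dx": -0.003, "dy": 0, "dz": -0.0052, "ax": 0, "ay": 0, "az": 0, "jaw": 1}, {"dx": -0.003, "dy": 0, "dz": -0.0052, "ax": 0, "ay": 0, "az": 0, "jaw": 1}, {"dx": -0.003, "dy": 0, "dz": -0.0052, "ax": 0, "ay": 0, "az": 0, "jaw": 1}, {"dx": -0.003, "dy": 0, "dz": -0.0052, "ax": 0, "ay": 0, "az": 0, "jaw": 1}, {"dx": -0.003, "dy": 0, "dz": -0.0052, "ax": 0, "ay": 0, "az": 0, "jaw": 1}, {"dx": -0.001, "dy": 0, "dz": -0.004, "ax": 0, "ay": 0, "az": 0, "jaw": 1}, {"dx": 0, "dy": 0, "dz": 0, "ax": 0, "ay": 0, "az": 0, "jaw": 1}]'

```text
time_s: 15.18
tcp_pos: [0.4396, -0.0309, 0.2943]
tcp_rot: [[-0.962, 0.083, 0.26], [0.08, 0.997, -0.021], [-0.261, 0.0, -0.965]]
contact_force: [0.4, 0.3, -1.5]
finger_gap: 0.259
finger_force: 60.0
```

Run:
```python
from h import *
hookview(12,("side",));o=env.get_obs();print(o["contact_force"])
plan(*bendtool((-.07,-.002,.344),15))
R=toolR(YC,15)
```

```text
fk bend [-0.0264 -0.0019  0.3436] tip [-0.0393 -0.0018  0.2956]
side flap top [[0.007, -0.002, 0.351], [0.009, 0.117, 0.372]]
[-0.31531759  1.23815495 -0.83992516]
t 15.2333 pos [ 0.4392 -0.0309  0.2937] turn [-0.01  0.07 -0.11] then shift(mm) [ 41.4  -0.5 -12.6] world(mm) [-43.2   3.    1.4]
F [-0.3  1.2 -0.8] gap 0.258 grip 60.0
```

Call:
play_rows --series '[{"dx": 0.008, "dy": 0, "dz": -0.002, "ax": 0, "ay": 0, "az": 0, "jaw": 1}, {"dx": 0.012, "dy": 0, "dz": -0.003, "ax": 0, "ay": 0, "az": 0, "jaw": 1}, {"dx": 0.012, "dy": 0, "dz": -0.003, "ax": 0, "ay": 0, "az": 0, "jaw": 1}, {"dx": 0.009, "dy": 0, "dz": -0.004, "ax": 0, "ay": 0, "az": 0, "jaw": 1}, {"dx": 0, "dy": 0.02, "dz": 0, "ax": 0, "ay": 0, "az": 0, "jaw": 1}, {"dx": 0, "dy": 0.033, "dz": 0, "ax": 0, "ay": 0, "az": 0, "jaw": 1}, {"dx": 0, "dy": 0.035, "dz": 0, "ax": 0, "ay": 0, "az": 0, "jaw": 1}, {"dx": 0, "dy": 0.035, "dz": 0, "ax": 0, "ay": 0, "az": 0, "jaw": 1}, {"dx": 0, "dy": 0.035, "dz": 0, "ax": 0, "ay": 0, "az": 0, "jaw": 1}, {"dx": 0, "dy": 0.035, "dz": 0, "ax": 0, "ay": 0, "az": 0, "jaw": 1}]'

```text
time_s: 16.07
tcp_pos: [0.4116, 0.1663, 0.2943]
tcp_rot: [[-0.962, 0.083, 0.259], [0.08, 0.997, -0.021], [-0.26, 0.0, -0.966]]
contact_force: [0.8, -0.1, -1.3]
finger_gap: 0.258
finger_force: 60.0
```

Call:
play_rows --series '[{"dx": 0, "dy": 0.035, "dz": 0, "ax": 0, "ay": 0, "az": 0, "jaw": 1}, {"dx": 0, "dy": 0.035, "dz": 0, "ax": 0, "ay": 0, "az": 0, "jaw": 1}, {"dx": 0, "dy": 0.035, "dz": 0, "ax": 0, "ay": 0, "az": 0, "jaw": 1}, {"dx": 0, "dy": 0.03, "dz": 0, "ax": 0, "ay": 0, "az": 0, "jaw": 1}, {"dx": 0, "dy": 0.015, "dz": 0, "ax": 0, "ay": 0, "az": 0, "jaw": 1}, {"dx": 0, "dy": 0, "dz": 0, "ax": 0, "ay": 0, "az": 0, "jaw": 1}, {"dx": 0, "dy": 0, "dz": 0, "ax": 0, "ay": 0, "az": 0, "jaw": 1}]'

```text
time_s: 16.65
tcp_pos: [0.424, 0.3147, 0.2936]
tcp_rot: [[-0.963, 0.081, 0.257], [0.078, 0.997, -0.021], [-0.258, -0.001, -0.966]]
contact_force: [0.1, -1.2, -2.4]
finger_gap: 0.258
finger_force: 60.0
```

Run:
```python
from h import *
R=toolR(YC);plan(REST-.003*R[:,2]-.14*R[:,2],R)
```

```text
t 16.65 pos [0.424  0.3147 0.2936] turn [ -0.61 -15.07  -1.39] then shift(mm) [43.   1.3 20.8] world(mm) [-26.7   2.7 -39.5]
F [ 0.1 -1.2 -2.4] gap 0.258 grip 60.0
```

Call:
play_rows --series '[{"dx": 0, "dy": 0, "dz": 0, "ax": -0.2, "ay": -5.02, "az": -0.46, "jaw": 1}, {"dx": 0, "dy": 0, "dz": 0, "ax": -0.2, "ay": -5.02, "az": -0.46, "jaw": 1}, {"dx": 0, "dy": 0, "dz": 0, "ax": -0.2, "ay": -5.02, "az": -0.46, "jaw": 1}, {"dx": 0.0143, "dy": 0.0004, "dz": 0.007, "ax": 0, "ay": 0, "az": 0, "jaw": 1}, {"dx": 0.0143, "dy": 0.0004, "dz": 0.007, "ax": 0, "ay": 0, "az": 0, "jaw": 1}, {"dx": 0.0143, "dy": 0.0004, "dz": 0.007, "ax": 0, "ay": 0, "az": 0, "jaw": 1}, {"dx": 0, "dy": 0, "dz": 0, "ax": 0, "ay": 0, "az": 0, "jaw": 1}, {"dx": 0, "dy": 0, "dz": 0, "ax": 0, "ay": 0, "az": 0, "jaw": 1}]'

```text
time_s: 17.32
tcp_pos: [0.3983, 0.3153, 0.2543]
tcp_rot: [[-0.864, 0.058, 0.5], [0.049, 0.998, -0.03], [-0.501, -0.002, -0.866]]
contact_force: [-0.3, 0.2, -0.4]
finger_gap: 0.257
finger_force: 60.0
```

```bash
cat >> h.py <<'E'
def polecheck(ns=("top","side","wrist")):
    o=env.get_obs();R=o["tcp_rot"];org=o["tcp_pos"]+.003*R[:,2];A=np.column_stack([-R[:,0],R[:,1],-R[:,2]])
    for n in ns:
        m=env.camera_model(n);p,d=env.snapshot(n);X=cloud(n,p,d,m);hsv=cv2.cvtColor(p,cv2.COLOR_RGB2HSV);Q=(X-org)@A
        cv2.imwrite(f"pics/{n}_pc{o['time_s']:.1f}.png",p[:,:,::-1])
        b=(Q[...,0]<.23)&(Q[...,0]>-.16)&(abs(Q[...,1])<.02)&(Q[...,2]<.02)&(Q[...,2]>.002)&(hsv[...,1]<60)&(hsv[...,2]>100)
        for s,k in(("front",b&(Q[...,0]>.04)),("rear",b&(Q[...,0]<-.04))):
            if k.sum()>25:
                q=Q[k];c=np.polyfit(q[:,0],q[:,1:],1);print(n,s,k.sum(),"slope",c[0].round(4),"at0",c[1].round(4),"x range",q[:,0].min().round(4),q[:,0].max().round(4))
E
python3 - <<'E'
from h import *
R=toolR(YC);plan(REST-.003*R[:,2],R);polecheck()
E
```

```text
t 17.3167 pos [0.3983 0.3153 0.2543] turn [-0.15  0.06 -0.09] then shift(mm) [  1.    2.  139.5] world(mm) [  68.9   -1.8 -121.4]
F [-0.3  0.2 -0.4] gap 0.257 grip 60.0
top front 92 slope [ 0.0268 -0.0255] at0 [-0.0013  0.0064] x range 0.04 0.1714
side front 40 slope [ 0.0473 -0.0463] at0 [-0.0057  0.007 ] x range 0.0424 0.1052
wrist rear 6623 slope [-0.0003 -0.05  ] at0 [0.0015 0.0081] x range -0.113 -0.04
```

The wrist camera shows the pole pitched about 2.8° in the hand, hook low. I'll correct the tilt, lower to about 35 mm above the rest, and measure again in the rest frame.

Call:
play_rows --series '[{"dx": 0, "dy": 0, "dz": 0, "ax": 0, "ay": -2.7, "az": 0, "jaw": 1}, {"dx": -0.001, "dy": 0.001, "dz": 0, "ax": 0, "ay": 0, "az": 0, "jaw": 1}, {"dx": 0.0008, "dy": 0, "dz": 0.02, "ax": 0, "ay": 0, "az": 0, "jaw": 1}, {"dx": 0.0008, "dy": 0, "dz": 0.02, "ax": 0, "ay": 0, "az": 0, "jaw": 1}, {"dx": 0.0008, "dy": 0, "dz": 0.02, "ax": 0, "ay": 0, "az": 0, "jaw": 1}, {"dx": 0.0008, "dy": 0, "dz": 0.02, "ax": 0, "ay": 0, "az": 0, "jaw": 1}, {"dx": 0.0008, "dy": 0, "dz": 0.02, "ax": 0, "ay": 0, "az": 0, "jaw": 1}, {"dx": 0, "dy": 0, "dz": 0, "ax": 0, "ay": 0, "az": 0, "jaw": 1}, {"dx": 0, "dy": 0, "dz": 0, "ax": 0, "ay": 0, "az": 0, "jaw": 1}, {"dx": 0, "dy": 0, "dz": 0, "ax": 0, "ay": 0, "az": 0, "jaw": 1}]'

```text
time_s: 18.3
tcp_pos: [0.45, 0.3158, 0.1696]
tcp_rot: [[-0.839, 0.057, 0.54], [0.049, 0.998, -0.03], [-0.541, 0.001, -0.841]]
contact_force: [0.5, -0.3, -0.5]
finger_gap: 0.257
finger_force: 60.0
```

```bash
cat >> h.py <<'E'
def restcheck(ns=("wrist","top"),zr=.08):
    A=yawR(YC)@Ro.from_euler('y',-30,degrees=True).as_matrix()
    for n in ns:
        m=env.camera_model(n);p,d=env.snapshot(n);X=cloud(n,p,d,m);hsv=cv2.cvtColor(p,cv2.COLOR_RGB2HSV);Q=(X-REST)@A
        b=(Q[...,0]<.23)&(Q[...,0]>-.16)&(abs(Q[...,1])<.02)&(Q[...,2]<zr)&(Q[...,2]>.002)&(hsv[...,1]<60)&(hsv[...,2]>110)
        for s,k in(("front",b&(Q[...,0]>.045)),("rear",b&(Q[...,0]<-.045)&(Q[...,0]>-.13))):
            if k.sum()>25:
                q=Q[k];c=np.polyfit(q[:,0],q[:,1:],1);z=q[:,2]-q[:,0]*c[0,1]-c[1,1];g=abs(z)<.003
                c=np.polyfit(q[g,0],q[g,1:],1);print(n,s,g.sum(),"slope",c[0].round(4),"at0 y,topz",c[1].round(4),"x",q[:,0].min().round(4),q[:,0].max().round(4))
E
python3 - <<'E'
from h import *
R=toolR(YC,32.7);plan(REST-.003*R[:,2],R);restcheck()
E
```

```text
t 18.3 pos [0.45   0.3158 0.1696] turn [ 0.01  0.07 -0.14] then shift(mm) [ 5.5 -1.3 40.2] world(mm) [ 17.   -2.2 -36.8]
F [ 0.5 -0.3 -0.5] gap 0.257 grip 60.0
wrist rear 6106 slope [-0.0011 -0.0035] at0 y,topz [0.0016 0.0479] x -0.1112 -0.045
top front 227 slope [-0.0054 -0.0051] at0 y,topz [0.0049 0.0466] x 0.0455 0.2064
```

Call:
play_rows --series '[{"dx": 0, "dy": -0.0014, "dz": 0, "ax": 0, "ay": -0.2, "az": 0, "jaw": 1}, {"dx": 0.0012, "dy": 0, "dz": 0.01, "ax": 0, "ay": 0, "az": 0, "jaw": 1}, {"dx": 0.0011, "dy": 0, "dz": 0.01, "ax": 0, "ay": 0, "az": 0, "jaw": 1}, {"dx": 0.0006, "dy": 0, "dz": 0.005, "ax": 0, "ay": 0, "az": 0, "jaw": 1}, {"dx": 0, "dy": 0, "dz": 0, "ax": 0, "ay": 0, "az": 0, "jaw": 1}, {"dx": 0, "dy": 0, "dz": 0, "ax": 0, "ay": 0, "az": 0, "jaw": 1}]'

```text
time_s: 18.9
tcp_pos: [0.4608, 0.3133, 0.1465]
tcp_rot: [[-0.838, 0.057, 0.543], [0.048, 0.998, -0.03], [-0.544, 0.001, -0.839]]
contact_force: [0.4, 0.8, -1.9]
finger_gap: 0.258
finger_force: 60.0
```

Run:
```python
from h import *
R=toolR(YC,32.8);plan(REST-.003*R[:,2],R);restcheck()
```

```text
t 18.9 pos [0.4608 0.3133 0.1465] turn [-0.02  0.17 -0.11] then shift(mm) [ 2.1  0.6 14.9] world(mm) [  6.3   0.2 -13.6]
F [ 0.4  0.8 -1.9] gap 0.258 grip 60.0
wrist rear 6286 slope [-0.0001 -0.0009] at0 y,topz [-0.0002  0.0223] x -0.1132 -0.045
top front 219 slope [ 0.0024 -0.007 ] at0 y,topz [0.0021 0.0216] x 0.0453 0.2032
```

Call:
play_rows --series '[{"dx": 0.0005, "dy": 0.0002, "dz": 0.005, "ax": 0, "ay": 0, "az": 0, "jaw": 1}, {"dx": 0.0005, "dy": 0, "dz": 0.005, "ax": 0, "ay": 0, "az": 0, "jaw": 1}, {"dx": 0.0004, "dy": 0, "dz": 0.003, "ax": 0, "ay": 0, "az": 0, "jaw": 1}, {"dx": 0, "dy": 0, "dz": 0.001, "ax": 0, "ay": 0, "az": 0, "jaw": 1}, {"dx": 0, "dy": 0, "dz": 0, "ax": 0, "ay": 0, "az": 0, "jaw": 1}, {"dx": 0, "dy": 0, "dz": 0, "ax": 0, "ay": 0, "az": 0, "jaw": 1}]'

```text
time_s: 19.5
tcp_pos: [0.4673, 0.3131, 0.1335]
tcp_rot: [[-0.838, 0.057, 0.543], [0.048, 0.998, -0.03], [-0.544, 0.001, -0.839]]
contact_force: [0.1, 0.1, -2.0]
finger_gap: 0.259
finger_force: 60.0
```

Run:
```python
from h import *
R=toolR(YC,32.8);plan(REST-.003*R[:,2],R);restcheck()
```

```text
t 19.5 pos [0.4673 0.3131 0.1335] turn [-0.03  0.15 -0.11] then shift(mm) [0.6 0.5 0.4] world(mm) [-0.3  0.5 -0.7]
F [ 0.1  0.1 -2. ] gap 0.259 grip 60.0
wrist rear 5907 slope [-0.0004 -0.0008] at0 y,topz [-0.0002  0.0078] x -0.1104 -0.045
top front 226 slope [ 0.0028 -0.0048] at0 y,topz [0.0021 0.0072] x 0.0474 0.2038
```

Call:
play_rows --newtons 10 --series '[{"dx": 0, "dy": 0.0002, "dz": 0.0006, "ax": 0, "ay": 0, "az": 0, "jaw": 1}, {"dx": 0, "dy": 0, "dz": 0, "ax": 0, "ay": 0, "az": 0, "jaw": 1}, {"dx": 0, "dy": 0, "dz": 0, "ax": 0, "ay": 0, "az": 0, "jaw": 0.7}, {"dx": 0, "dy": 0, "dz": 0, "ax": 0, "ay": 0, "az": 0, "jaw": 0.6}, {"dx": 0, "dy": 0, "dz": 0, "ax": 0, "ay": 0, "az": 0, "jaw": 0.4}, {"dx": 0, "dy": 0, "dz": 0, "ax": 0, "ay": 0, "az": 0, "jaw": 0.2}, {"dx": 0, "dy": 0, "dz": 0, "ax": 0, "ay": 0, "az": 0, "jaw": 0}, {"dx": 0, "dy": 0, "dz": 0, "ax": 0, "ay": 0, "az": 0, "jaw": 0}, {"dx": 0, "dy": 0, "dz": 0, "ax": 0, "ay": 0, "az": 0, "jaw": 0}, {"dx": 0, "dy": 0, "dz": 0, "ax": 0, "ay": 0, "az": 0, "jaw": 0}]'

```text
time_s: 20.43
tcp_pos: [0.4677, 0.3133, 0.1332]
tcp_rot: [[-0.838, 0.057, 0.543], [0.048, 0.998, -0.03], [-0.544, 0.001, -0.839]]
contact_force: [0.8, 0.5, -0.0]
finger_gap: 0.756
finger_force: 0.0
```

Run:
```python
from h import *
o=env.get_obs();print(o["finger_gap"],o["contact_force"].round(1));restcheck()
```

```text
0.7555834839064413 [ 0.8  0.5 -0. ]
wrist rear 6241 slope [0.002  0.0001] at0 y,topz [0.0005 0.007 ] x -0.1139 -0.045
top front 208 slope [-0.003  -0.0031] at0 y,topz [0.0029 0.0063] x 0.0458 0.202
```

Call:
play_rows --series '[{"dx": 0, "dy": 0, "dz": 0, "ax": 0, "ay": 0, "az": 0, "jaw": 0}, {"dx": 0, "dy": 0, "dz": 0, "ax": 0, "ay": 0, "az": 0, "jaw": 0}, {"dx": 0, "dy": 0, "dz": -0.01, "ax": 0, "ay": 0, "az": 0, "jaw": 0}, {"dx": 0, "dy": 0, "dz": -0.02, "ax": 0, "ay": 0, "az": 0, "jaw": 0}, {"dx": 0, "dy": 0, "dz": -0.025, "ax": 0, "ay": 0, "az": 0, "jaw": 0}, {"dx": 0, "dy": 0, "dz": -0.025, "ax": 0, "ay": 0, "az": 0, "jaw": 0}, {"dx": 0, "dy": 0, "dz": -0.025, "ax": 0, "ay": 0, "az": 0, "jaw": 0}, {"dx": 0, "dy": 0, "dz": -0.015, "ax": 0, "ay": 0, "az": 0, "jaw": 0}, {"dx": 0, "dy": 0, "dz": 0, "ax": 0, "ay": 0, "az": 0, "jaw": 0}, {"dx": 0, "dy": 0, "dz": 0, "ax": 0, "ay": 0, "az": 0, "jaw": 0}, {"dx": 0, "dy": 0, "dz": 0, "ax": 0, "ay": 0, "az": 0, "jaw": 0}]'

```text
time_s: 21.45
tcp_pos: [0.4029, 0.3163, 0.2334]
tcp_rot: [[-0.838, 0.058, 0.543], [0.048, 0.998, -0.031], [-0.544, 0.0, -0.839]]
contact_force: [0.4, -0.2, -0.1]
finger_gap: 0.998
finger_force: 0.0
```

Run:
```python
from h import *
o=env.get_obs();print(o["finger_gap"],o["contact_force"].round(1),o["tcp_pos"]);restcheck()
A=yawR(YC)@Ro.from_euler('y',-30,degrees=True).as_matrix()
m=env.camera_model("wrist");p,d=env.snapshot("wrist");Q=(cloud("wrist",p,d,m)-REST)@A;hsv=cv2.cvtColor(p,cv2.COLOR_RGB2HSV)
g=(abs(Q[...,0])<.05)&(abs(Q[...,1])<.04)&(abs(Q[...,2])<.03)&(hsv[...,2]<70)
print("grip",np.percentile(Q[g],[1,50,99],axis=0).round(4).tolist())
hookview(13,("side",))
# bystanders: first picture against now
a=cv2.imread("pics/side0.png");b=cv2.imread("pics/side13.png")
for nm,(v0,v1,u0,u1) in dict(oil=(208,255,412,448),canister=(188,240,178,218),pole_front=(150,185,405,440)).items():
    print(nm,cv2.absdiff(a[v0:v1,u0:u1],b[v0:v1,u0:u1]).mean().round(1))
a=cv2.imread("pics/top0.png");p,d=env.snapshot("top");b=p[:,:,::-1]
for nm,(v0,v1,u0,u1) in dict(mug=(210,252,288,322),front_bar=(175,235,195,225)).items():print(nm,cv2.absdiff(a[v0:v1,u0:u1],np.ascontiguousarray(b[v0:v1,u0:u1])).mean().round(1))
```

```text
0.9981176047864475 [ 0.4 -0.2 -0.1] [0.4028845  0.31631648 0.23341825]
wrist front 640 slope [0.0047 0.0026] at0 y,topz [-0.0002  0.0068] x 0.045 0.1252
wrist rear 2095 slope [-0.0105  0.0023] at0 y,topz [-0.0006  0.0072] x -0.13 -0.045
top front 216 slope [-0.0026  0.005 ] at0 y,topz [0.0025 0.0055] x 0.046 0.2021
top rear 49 slope [-0.0597  0.0133] at0 y,topz [-0.0021  0.008 ] x -0.1152 -0.045
grip [[-0.0286, -0.0167, -0.0073], [0.0004, 0.0004, 0.0122], [0.0279, 0.0173, 0.0201]]
fk bend [-0.1157  0.3455  0.3388] tip [-0.1134  0.3455  0.2891]
side flap top [[0.007, -0.002, 0.351], [0.009, 0.117, 0.372]]
oil 1.3
canister 1.2
pole_front 1.8
mug 2.6
front_bar 2.9
```

The pole is back in its cradle to within about 1 mm, the flap is still shut and the bystanders haven't moved. Handing in.

```bash
python3 -c "
from station import env
print(env.sign_off())"
```

```text
the job is handed in; nothing more can be done
None
```

I eased the flap shut with the hook, unhooked it and laid the pole back in its cradle to within about 1 mm by camera; the canister, mug and oil bottle are where they were. I handed the job in at about 22 s, and the sign-off gave no verdict.

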